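Load two specimens with a separator and index the carriage under the press

ROBOT

A 6-joint arm with a two-finger parallel gripper is mounted at the origin on the work surface. World frame = base frame: x ahead of the robot, y to its left, z up, the work surface at z = 0. Lengths are in mm, angles in degrees, forces in N, time in s.
With the tool pointing down it reaches from about 300 to 850 mm from the base axis. Payload 4.2 kg.
Tool frame: the origin (TCP) lies on the centre line of the jaws, within the pads' length; the fingertips stand 11 mm ahead of it and the grasp point (between the pads) lies 8 mm behind it; z points along the fingers, y is the direction in which the jaws open and shut (so a half turn about z gives the same grasp; the last joint's range is limited). The gripper opens to 91 mm and grips with 3 to 60 N. Pads are 32 mm wide; open, the fingers measure 118 mm over their backs; the gripper's body (76 mm by 178 mm) begins 60 mm behind the grasp point.
Start: joints at [61.994, 18.312, 89.639, -0, 72.044, -1.146], TCP at [259.799, 512.978, 224.976] pointing down, gripper open.
Joint ranges: [-177.97, 177.97], [-48.28, 115.42], [12.27, 149.76], [-77.06, 257.06], [2.81, 150.46], [-146.56, 146.56]. Speed limits (degrees/s): [147.25, 147.25, 180, 180, 180, 180].

INTERFACE

Orientations are given as [roll, pitch, yaw] about the fixed x, y, z axes, in that order (R = Rz(yaw) Ry(pitch) Rx(roll)).
In Python, from workcell import env, grab_frame gives the robot as it stands. The module is installed in compiled form; this text tells all that it offers.
- The arm moves only by the tool arm_command, never from a script. Its argument "series" is one flat list of numbers, 6 for each row, row after row: the shift along the world's x, y, z each as a share of 400 mm, from -1 to 1, then the turn, a rotation vector about the world's x, y, z each as a share of 45 degrees, from -1 to 1. A call has 1 to 20 rows; each row shifts and turns the commanded pose from where the row before left it; what a row does not reach is not made up. A row lasts 1/12 s, in which the tool goes at most 41.7 mm and 7.16 degrees, less where a joint would pass 70% of its speed; a pose out of reach is approached as far as the arm can. A call with a number of a shift or a turn outside -1 to 1 is refused whole. A call with a gripper value outside its range is refused whole. "hand" is the opening, from 0 (shut) to 1 (fully open), set as the call begins (left out, the last holds). The fingers move at their own pace and stop on an object; "newtons" is the grip in N (left out, the last holds). Time passes only in rows, so rows that do not move let the fingers close. It gives the time, the measured TCP pose, the force and the opening at its end, in the units of the state.
- env.state(): the state, without advancing time (a new reading comes with each control period).
- grab_frame(name): name is "scene" or "top"; returns a dict with "frame" (400x640x3 uint8, red, green, blue), "intrinsics" (3x3 intrinsics, pixels), "R" (3x3) and "t" (3): a world point X has camera coordinates R X + t. Camera axes: x right, y down, z forward; pixel columns grow to the right and rows downward; lengths in mm; the calibration is good to about 2 mm. A picture is of the moment at which its call begins. There is no depth.
- env.job_done(): hands the job in, once; it reports no verdict.
The state is a dict: "time_s": time; "qpos": joint angles; "qvel": joint speeds; "effort": joint torques, N m; "ee_pos": TCP position; "ee_rot": TCP orientation; "force": force on the tool from outside, world axes, zero at the start; "torque": the same for the moment, N m; "gripper_width": finger opening in mm.
Only numpy, scipy, OpenCV 4.12 (cv2) and the standard library are available. Lean on these libraries where they do the work, as an engineer would, in place of code of your own. Each camera call takes 0.05 s, during which the arm holds its last target.

TASK

Lay the aluminium separator sheet squarely on the lower rubber slab of the carriage, then the loose rubber slab squarely on the sheet. Then hold the carriage's release bar up, slide the stack under the press foot and let the bar go so that its pin drops fully into the notch nearest to the foot. Do not knock against the press, and leave the other things on the bench where they are.

Things in the scene. Friction and masses are not known exactly. Their poses are not given: they have to be found in the camera images.
- sheet_mid (a point): Separator: bare aluminium sheet, 64 x 84 x 6 mm, 85 g, lying loose and flat on the bench, between the robot and the loading end of the rail, beside the loose slab (the two may swap places). This point is its centre, half-way up; its x runs across its 64 mm width, y along its length, z up.
- slab_mid (a point): Upper specimen: loose tan gum-rubber slab, 56 x 76 x 18 mm, 100 g, lying flat on the bench beside the sheet. This point is its centre, half-way up; x across its 56 mm width, y along its length, z up.
- bed (a point): Centre of the top face, 63 mm above the bench, of the lower specimen: a tan rubber slab 56 x 76 x 16 mm cemented in the middle of the sliding carriage (aluminium plate 110 x 100 mm, top 47 mm above the bench). Its y runs along the rail and along the slab's length, x across, away from the robot, z up. The carriage slides towards -y.
- bar (a point): Centre of the black release bar, 44 mm long along y of bed, 14 x 14 mm thick, 105 mm from bed along -x (robot's side), 85 mm above the bench when down. Held from behind at its middle (stem 18 mm wide); both ends are free to grip. It moves straight up and down on the carriage and travels with it; a spring and its weight press it down with 9 N (11 N when 18 mm up). Axes as bed.
- latch (a joint): Height of the release bar over its lowest place, m, 0 to 0.028. A pin 8 mm across, 20 mm behind the bar, goes up and down with it: 0 = pin down in the loading slot or a notch; 0.012 = pin resting on a tooth top between notches; above that the carriage can slide freely.
- carriage (a joint): Travel of the carriage, m, 0 to 0.31, growing towards -y of bed (towards the press). It starts in 0 to 0.03, the pin free in a long loading slot; then come even notches 24 mm apart, 10.5 mm wide, cut square in a flat-topped strip; where they lie is not given. Friction 2 N, about 4 to 5 N with the pin dragging on tooth tops.
- track: Slide rail, fixed: grey base 165 mm deep, 430 mm long along y, 20 mm high; steel notch strip on its robot side, 40 mm high, 85 mm from the origin. Origin on the bench below the carriage's centre line, 20 mm from mid-length; y along the rail towards the loading end, x away from the robot. Place and turn vary.
- foot (a point): Centre of the underside of the press foot (steel disc 68 mm across), 115 mm above the bench over the carriage's centre line. Axes as bed. The press head above is 110 mm wide along y, underside 215 and top 275 mm above the bench, and overhangs the bar by 20 mm towards the robot: there the tool must lean back to the robot 33 to 45 degrees. Column 90 to 160 mm behind. Its place along the rail varies.
- bowl: Bystander: steel bowl, 80 mm across, 30 mm high, before the rail. Origin: middle of its underside.
- beaker: Bystander: glass beaker, 60 mm across, 75 mm high. Origin: middle of its underside.
- reagent: Bystander: amber bottle, 56 mm across, 120 mm high. Origin: middle of its underside.
- weight: Bystander: brass weight, 40 mm across, 35 mm high. Origin: middle of its underside.
- brush: Bystander: small cleaning brush, 160 mm long, lying on the bench. Origin: middle of its underside.
- carton: Bystander: white carton, 90 x 60 x 45 mm. Origin: middle of its underside.
Things that resemble listed ones, but are neither listed nor needed, are in the scene too. What is shaped like the part that bears slab_mid but orange, pink or turquoise is not meant.

How it is judged (in metres and radians):
On the way, in this order (a step that is already met when the one before it is completed fails the run):
1. the separator sheet lies squarely on the lower slab (horizontal distance between sheet_mid and bed below 0.01 m and z of sheet_mid in the frame of bed between 0.001 and 0.006 m and angle between the y axis of sheet_mid and the y axis of bed, either way round below 0.18 rad), for 0.2 s.
2. the loose slab lies squarely on the sheet, let go (horizontal distance between slab_mid and bed below 0.01 m and z of slab_mid in the frame of bed between 0.012 and 0.0185 m and angle between the y axis of slab_mid and the y axis of bed, either way round below 0.18 rad and contact force between the fingers and slab below 0.1 N), for 0.2 s.
3. the bar is held up clear of the teeth by the fingers while the carriage slides out of the loading slot (value of joint latch above 0.0125 m and contact force between the fingers and latch above 1 N and value of joint carriage above 0.05 m), for 0.1 s.
At the end, for the whole second after the job is handed in: The release bar is fully down (within 3 mm) with its pin in a notch, the carriage stands within 18 mm of straight under the press foot, the sheet lies between the lower slab and the upper slab, both within 10 mm of centred and 10 degrees (0.18 rad) of square, at rest (all of step 1 and value of joint latch below 0.003 m and y of bed in the frame of foot between -0.018 and 0.018 m and horizontal distance between slab_mid and bed below 0.01 m and z of slab_mid in the frame of bed between 0.012 and 0.0185 m and angle between the y axis of slab_mid and the y axis of bed, either way round below 0.18 rad and linear speed of slab below 0.01 m/s); the robot touches nothing.
It fails at once if the press is knocked (over 8 N) (contact force between any of the arm, the fingers, slab and press above 8 N).
It fails at once if a bystander (bowl, beaker, bottle, weight, carton, brush) is moved by more than 20 mm (distance of any of bowl, beaker, reagent, weight, carton, brush from where it was at the start of the episode above 0.02 m).
It also fails if it takes over 72 s, if anything falls off the work surface, if the arm or the gripper's body presses on something with over 40 N, if the wrist force passes 120 N, or if a joint passes its speed limit or range.

## Working session

There is one attempt and no reset: what is moved stays moved. The work goes in short steps, Python scripts to look and compute and a tool call to move; the robot and the scene stay as the last step left them, time stands still between calls to the robot, and variables do not carry over. Pictures are saved under pics/ and viewed, and the job is handed in when it is done.

Besides the shell and the picture viewer there is one more tool, called after "Request:" as a command line: name --argument value ..., lists and objects as JSON in quotes. arm_command: Moves the arm, as the interface text tells. Shift numbers are shares of 400 mm and turn numbers shares of 45 degrees, none past 1 either way. Its arguments: {"type":"object","properties":{"series":{"type":"array"},"hand":{"type":"number"},"newtons":{"type":"number"}},"required":["series"]}

```bash
mkdir -p pics; ls; cat > h.py <<'E'
import numpy as np, cv2
from workcell import env, grab_frame
def ray(c,px):
    K,R,t=map(np.array,(c['intrinsics'],c['R'],c['t']))
    d=R.T@np.linalg.solve(K,[px[0],px[1],1.]); o=-R.T@t
    return o,d
def unp(c,px,z):
    o,d=ray(c,px); return o+d*(z-o[2])/d[2]
def proj(c,X):
    K,R,t=map(np.array,(c['intrinsics'],c['R'],c['t']))
    p=K@(R@np.array(X,float)+t.ravel()); return p[:2]/p[2]
def save(c,name,box=None,s=1):
    f=c['frame'][:,:,::-1]
    if box: f=f[box[1]:box[3],box[0]:box[2]]
    cv2.imwrite('pics/'+name,cv2.resize(f,None,fx=s,fy=s,interpolation=cv2.INTER_CUBIC))
E
python3 - <<'E'
from h import *
import pickle
print(env.state())
for n in('scene','top'):
    c=grab_frame(n); save(c,n+'0.png'); pickle.dump(c,open(n+'0.pkl','wb')); print(n,c['intrinsics'],c['R'],c['t'])
E
```

```text
pics
{'time_s': 0.0, 'qpos': array([ 6.19927268e+01,  1.83529982e+01,  8.97078958e+01,  2.06442366e-04,
        7.20437938e+01, -1.14696166e+00]), 'qvel': array([-0.0629301 , -0.06140402,  0.0712463 ,  0.00430097,  0.01517676,
       -0.00201907]), 'effort': array([-3.02146284e-03, -4.12463164e+01, -2.31969881e+01,  7.25887902e-02,
        4.57312376e-02, -1.30192702e-04]), 'ee_pos': array([259.56895392, 512.52088829, 224.09657126]), 'ee_rot': array([-1.79895337e+02, -2.29175865e-03,  1.53139623e+02]), 'force': array([-0.27553096, -0.68358343,  0.14845637]), 'torque': array([ 0.01010267,  0.00251586, -0.02332296]), 'gripper_width': 91.77774345213705}
scene [[404.22851608   0.         316.1654855 ]
 [  0.         404.22851608 200.15557731]
 [  0.           0.           1.        ]] [[ 0.66762805  0.74429647 -0.0171918 ]
 [ 0.5626138  -0.51951437 -0.64309449]
 [-0.48758434  0.41967558 -0.76559383]] [-353.63736865 -164.57117887 1498.79270087]
top [[502.15451125   0.         317.05231119]
 [  0.         502.15451125 202.67764582]
 [  0.           0.           1.        ]] [[-2.90322245e-02 -9.99578466e-01  1.42536929e-04]
 [-9.80633272e-01  2.84543397e-02 -1.93774962e-01]
 [ 1.93689223e-01 -5.76549463e-03 -9.81045995e-01]] [  58.57531971  482.25052015 1452.43193012]
```

View pics/scene0.png

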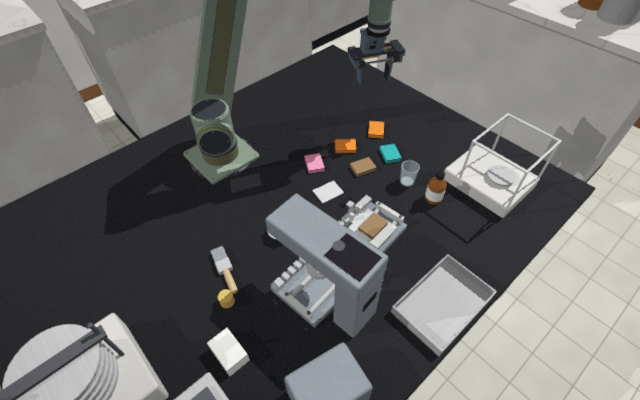

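View pics/top0.png

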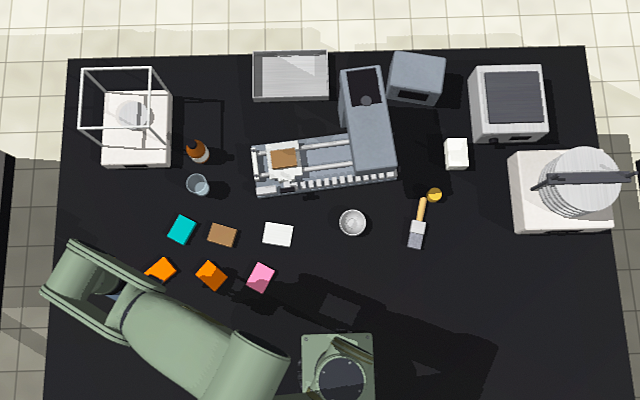

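The top view shows one tan slab at (222,234). The look-alikes are turquoise at (181,229), orange at (160,268) and (211,275), and pink at (260,277), so none of those is meant. The sheet is the pale plate at (278,234). Next I'll enlarge this area to confirm.

```bash
python3 - <<'E'
from h import *
import pickle
c=pickle.load(open('top0.pkl','rb'))
save(c,'a1.png',(190,210,310,260),6)
save(c,'a2.png',(240,60,410,205),4.5)
d=pickle.load(open('scene0.pkl','rb'))
save(d,'a3.png',(260,180,420,330),4)
E
```

```text
(no output)
```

View pics/a1.png

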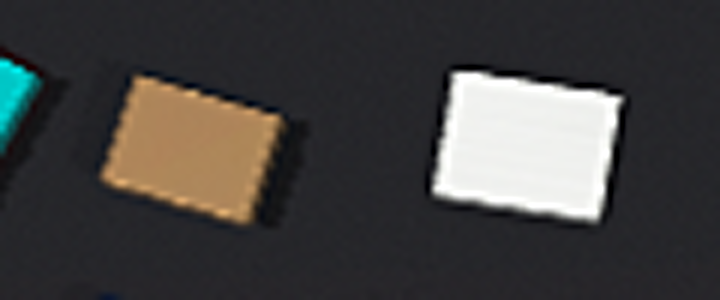

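View pics/a2.png

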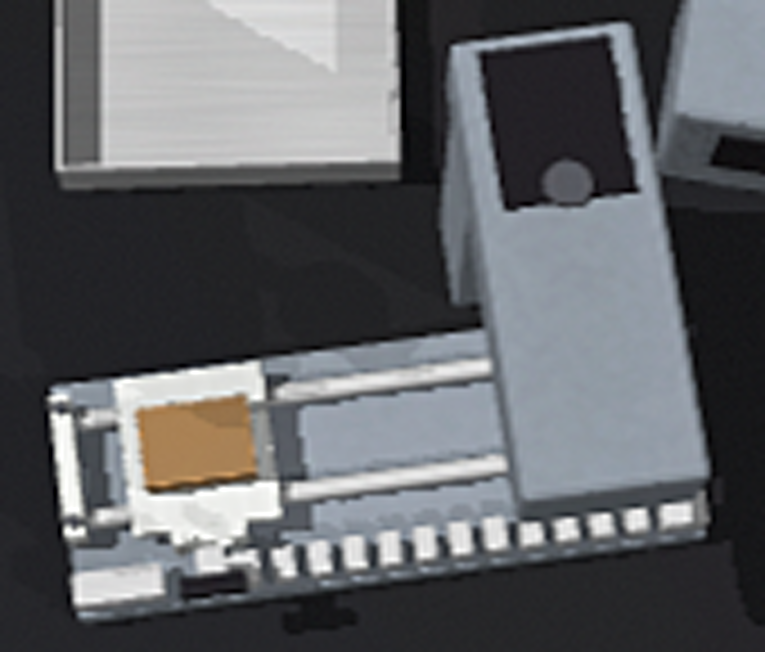

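View pics/a3.png

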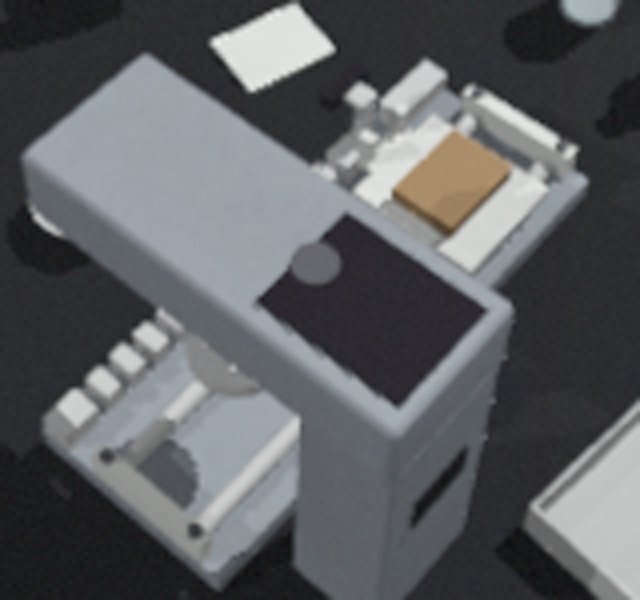

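```bash
cat >> h.py <<'E'
def fit(P,w,l):
    P=np.array(P)[:,:2]; ctr=P.mean(0); (c,s,a)=cv2.minAreaRect(P.astype(np.float32))
    # long axis: average of long edges
    e=[P[(i+1)%4]-P[i] for i in range(4)]; L=[np.linalg.norm(x) for x in e]
    k=0 if L[0]+L[2]>L[1]+L[3] else 1
    d=e[k]-e[k+2]; return ctr,np.degrees(np.arctan2(d[1],d[0])),np.round(L,1)
def up(p,s,ox,oy): return ((p[0]+.5)/s-.5+ox,(p[1]+.5)/s-.5+oy)
E
python3 - <<'E'
from h import *
import pickle
c=pickle.load(open('top0.pkl','rb'))
R=np.array(c['R']);print('cam',-R.T@np.array(c['t']))
d=pickle.load(open('scene0.pkl','rb'));R=np.array(d['R']);print('cam',-R.T@np.array(d['t']))
f=lambda L,z:fit([unp(c,up(p,6,190,210),z) for p in L],0,0)
print('slab',f([(137,75),(283,115),(252,223),(102,183)],18))
print('sheet',f([(452,70),(623,95),(600,221),(433,196)],6))
save(c,'b1.png',(250,140,330,200),10)
save(c,'b2.png',(325,160,405,200),10)
save(d,'b3.png',(340,190,410,250),10)
E
```

```text
cam [ 193.29106551   53.20249662 1518.34225464]
cam [1059.4761011  -451.29273892 1035.55196712]
slab (array([400.65039107, 333.51888482]), np.float64(-106.74170495505719), array([76.9, 56.1, 78.3, 56.8]))
sheet (array([399.22699358, 167.27384249]), np.float64(-100.11614529819398), array([87.9, 65. , 85.2, 64.8]))
```

View pics/b1.png

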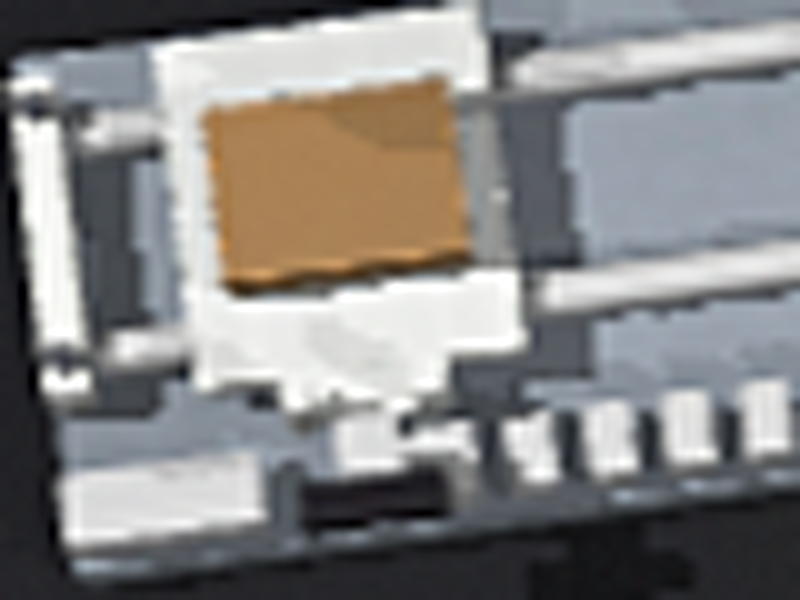

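View pics/b2.png

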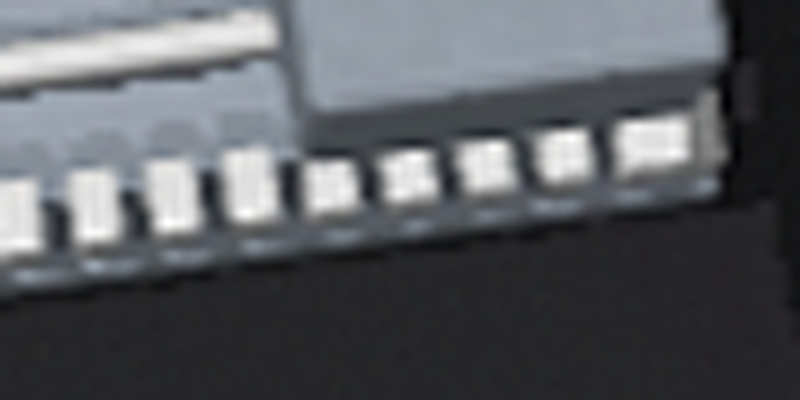

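View pics/b3.png

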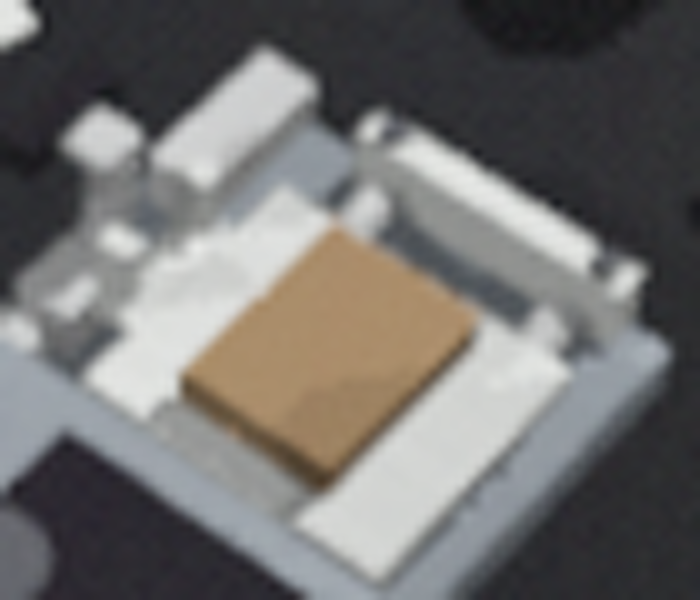

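```bash
python3 - <<'E'
from h import *
import pickle
c=pickle.load(open('top0.pkl','rb'));d=pickle.load(open('scene0.pkl','rb'))
t=lambda p,z:unp(c,up(p,10,250,140),z)
s=lambda p,z:unp(d,up(p,10,340,190),z)
print('bed top',fit([t(p,63) for p in [(205,108),(443,80),(470,248),(228,280)]],0,0))
print('bed scene',fit([s(p,63) for p in [(335,230),(475,325),(322,470),(185,380)]],0,0))
print('bar',t((372,498),92), [t(p,92) for p in((302,490),(450,475))])
print('teeth')
T=np.array([unp(c,up(p,10,325,160),40) for p in [(98,207),(175,197),(251,186),(332,186),(410,174),(487,164),(565,154)]])
print(T)
for p in[(522,498),(708,470)]: print('head',unp(c,up(p,4.5,240,60),270))
for p in[(148,57),(25,157)]: print('headS',unp(d,up(p,4,260,180),273))
print('footS',unp(d,up((225,365),4,260,180),115))
# bystanders
for n,p in dict(bowl=(352,222),beaker=(198,184),bottle=(197,152)).items(): print(n,unp(c,p,30))
save(c,'c1.png',(330,60,410,200),4)
save(d,'c2.png',(265,225,345,325),6)
E
```

```text
bed top (array([622.26655427, 142.38720884]), np.float64(-84.26051179406085), array([72.2, 53.2, 73.1, 54.2]))
bed scene (array([624.7798831 , 141.94714745]), np.float64(-84.61227059902953), array([53.2, 72.5, 50. , 74.7]))
bar [516.97741743 131.83155893  92.        ] [array([519.95493515, 152.1617071 ,  92.        ]), array([523.18371809, 108.99918527,  92.        ])]
teeth
[[ 552.82786869   -9.84345578   40.        ]
 [ 555.26448175  -33.26681634   40.        ]
 [ 558.02344701  -56.41898606   40.        ]
 [ 557.31173763  -80.95309185   40.        ]
 [ 560.36710296 -104.75738825   40.        ]
 [ 562.80994873 -128.24963497   40.        ]
 [ 565.24595092 -152.06395316   40.        ]]
head [521.61546654 -55.52373772 270.        ]
head [ 535.04830017 -162.56296149  270.        ]
headS [525.42761945 -55.48599509 273.        ]
headS [ 535.95149275 -159.99546684  273.        ]
footS [ 650.99924293 -107.16737227  115.        ]
bowl [425.06625378 -58.57348479  30.        ]
beaker [555.56337943 404.94851473  30.        ]
bottle [657.03539217 409.74017988  30.        ]
```

View pics/c2.png

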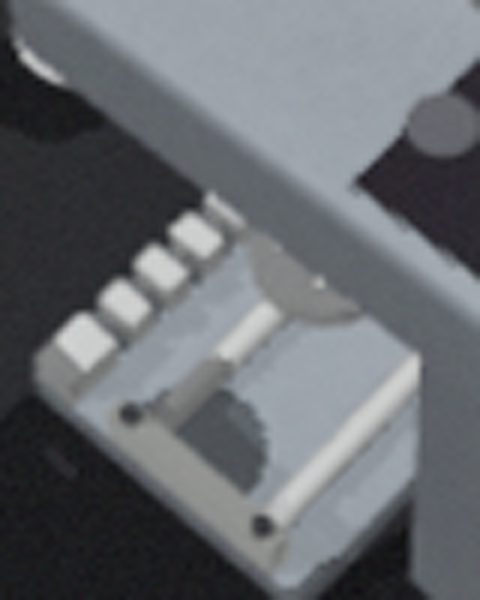

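View pics/c1.png

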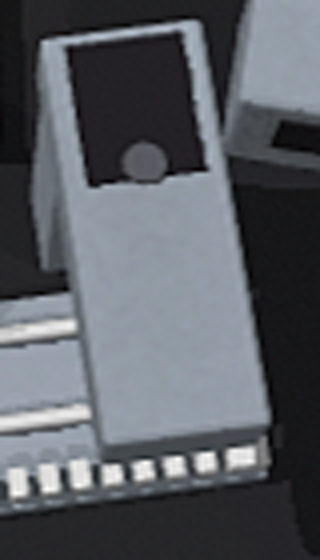

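```bash
cat >> h.py <<'E'
def frame(a): a=np.radians(a); return np.array([np.cos(a),np.sin(a),0]),np.array([-np.sin(a),np.cos(a),0])
def draw(img,c,pts,s,ox,oy,col):
    q=np.array([[(p[0]-ox+.5)*s-.5,(p[1]-oy+.5)*s-.5] for p in (proj(c,X) for X in pts)])
    cv2.polylines(img,[np.round(q).astype(int)],True,col,1)
def rect(o,xb,yb,w,l): return [o+sx*w/2*xb+sy*l/2*yb for sx,sy in((1,1),(1,-1),(-1,-1),(-1,1))]
E
cat > ov.py <<'E'
from h import *
import pickle,sys
c=pickle.load(open('top0.pkl','rb'));d=pickle.load(open('scene0.pkl','rb'))
bx,by,ang,fy,t0=map(float,sys.argv[1:6]); tag=sys.argv[6]
xb,yb=frame(ang); B=np.array([bx,by,0.]); z=np.array([0,0,1.])
outs=[]
for n,cam,box,s in(('t1',c,(250,135,410,200),5),('s1',d,(265,180,415,325),4)):
    f=cam['frame'][box[1]:box[3],box[0]:box[2],::-1]; im=cv2.resize(f,None,fx=s,fy=s,interpolation=cv2.INTER_CUBIC)
    D=lambda p,col:draw(im,cam,p,s,box[0],box[1],col)
    D(rect(B+63*z,xb,yb,56,76),(0,255,0)); D(rect(B+47*z,xb,yb,110,100),(255,255,0)); D(rect(B-105*xb+92*z,xb,yb,14,44),(0,0,255))
    F=B+fy*yb
    D([F+115*z+34*(np.cos(a)*xb+np.sin(a)*yb) for a in np.linspace(0,6.28,40)],(0,0,255))
    for k in range(-4,8): D(rect(B-85*xb+(t0-24*k)*yb+40*z,xb,yb,8,13.5),(255,0,255))
    D([F-132*xb+s_*55*yb+275*z for s_ in(1,-1)]+[F+90*xb+s_*55*yb+275*z for s_ in(-1,1)],(0,255,255))
    D([F-132*xb+s_*55*yb+215*z for s_ in(1,-1)],(0,255,255))
    cv2.imwrite(f'pics/ov_{tag}_{n}.png',im)
E
python3 ov.py 623.5 142 6 -239 -143.6 a
```

```text
(no output)
```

View pics/ov_a_t1.png

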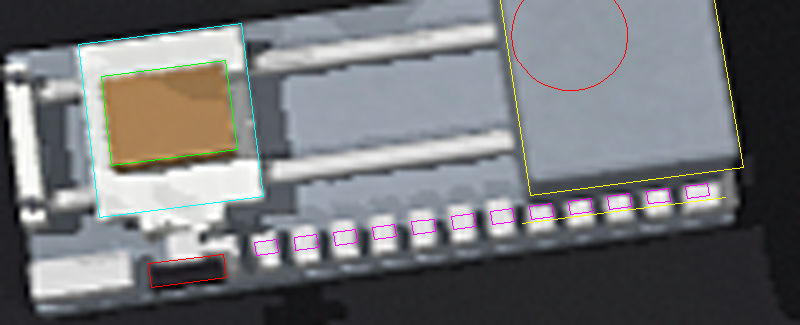

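View pics/ov_a_s1.png

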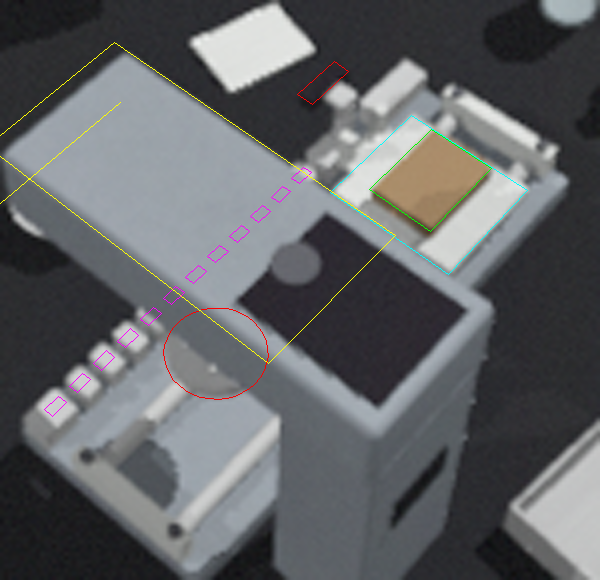

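```bash
python3 - <<'E'
from h import *
import pickle
c=pickle.load(open('top0.pkl','rb'));d=pickle.load(open('scene0.pkl','rb'))
im=cv2.resize(d['frame'][150:210,305:385,::-1],None,fx=10,fy=10,interpolation=cv2.INTER_CUBIC)
for (p,a,w,l,z) in(((399.2,167.3),-10.1,64,84,6),((400.6,333.5),-16.7,56,76,18)):
    x,y=frame(a); draw(im,d,rect(np.array([*p,z]),x,y,w,l),10,305,150,(0,0,255))
cv2.imwrite('pics/e1.png',im)
E
```

```text
(no output)
```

View pics/e1.png

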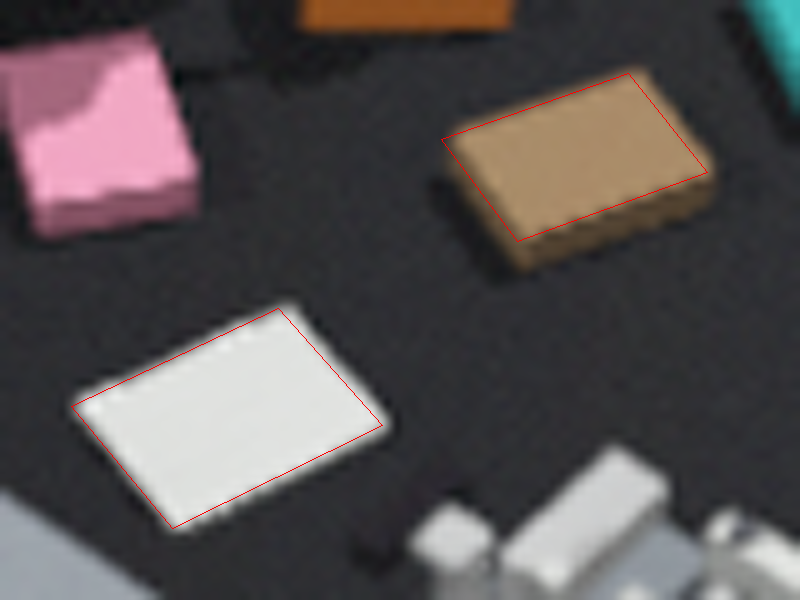

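Request:
arm_command --series '[0.02925, -0.0718, -0.0217, 0, 0, -0.1356, 0.02925, -0.0718, -0.0217, 0, 0, -0.1356, 0.02925, -0.0718, -0.0217, 0, 0, -0.1356, 0.02925, -0.0718, -0.0217, 0, 0, -0.1356, 0.02925, -0.0718, -0.0217, 0, 0, -0.1356, 0.02925, -0.0718, -0.0217, 0, 0, -0.1356, 0.02925, -0.0718, -0.0217, 0, 0, -0.1356, 0.02925, -0.0718, -0.0217, 0, 0, -0.1356, 0.02925, -0.0718, -0.0217, 0, 0, -0.1356, 0.02925, -0.0718, -0.0217, 0, 0, -0.1356, 0.02925, -0.0718, -0.0217, 0, 0, -0.1356, 0.02925, -0.0718, -0.0217, 0, 0, -0.1356, 0, 0, 0, 0, 0, 0, 0, 0, 0, 0, 0, 0, 0, 0, 0, 0, 0, 0]' --hand 1

```text
time_s: 1.35
ee_pos: [400.1, 168.7, 120.9]
ee_rot: [-180.0, -0.0, 79.9]
force: [0.6, -0.2, 0.6]
gripper_width: 91.1
```

Request:
arm_command --series '[0, -0.0018, -0.045, 0, 0, 0, 0, 0, -0.045, 0, 0, 0, 0, 0, -0.045, 0, 0, 0, 0, 0, -0.045, 0, 0, 0, 0, 0, -0.04, 0, 0, 0, 0, 0, -0.025, 0, 0, 0, 0, 0, -0.0165, 0, 0, 0, 0, 0, -0.0075, 0, 0, 0, 0, 0, 0, 0, 0, 0, 0, 0, 0, 0, 0, 0]'

```text
time_s: 2.18
ee_pos: [400.5, 168.3, 13.7]
ee_rot: [179.9, -0.0, 80.0]
force: [-1.2, 0.1, -0.1]
gripper_width: 91.2
```

Request:
arm_command --series '[0, 0, -0.0033, 0, 0, 0, 0, 0, 0, 0, 0, 0]'

```text
time_s: 2.35
ee_pos: [400.6, 167.9, 12.4]
ee_rot: [179.9, -0.0, 79.9]
force: [-0.3, -0.6, -0.2]
gripper_width: 90.9
```

Request:
arm_command --series '[0, 0, 0, 0, 0, 0, 0, 0, 0, 0, 0, 0, 0, 0, 0, 0, 0, 0, 0, 0, 0, 0, 0, 0, 0, 0, 0, 0, 0, 0, 0, 0, 0, 0, 0, 0]' --hand 0.5 --newtons 20

```text
time_s: 2.85
ee_pos: [400.3, 167.6, 12.0]
ee_rot: [180.0, 0.0, 79.9]
force: [-0.6, 0.4, 1.1]
gripper_width: 63.6
```

Request:
arm_command --series '[0, 0, 0.03, 0, 0, 0, 0, 0, 0.06, 0, 0, 0, 0, 0, 0.07, 0, 0, 0, 0, 0, 0.07, 0, 0, 0, 0, 0, 0.065, 0, 0, 0, 0.055, -0.0077, 0, 0, 0, 0.0447, 0.0696, -0.0077, 0, 0, 0, 0.0447, 0.0696, -0.0077, 0, 0, 0, 0.0447, 0.0696, -0.0077, 0, 0, 0, 0.0447, 0.0696, -0.0077, 0, 0, 0, 0.0447, 0.0696, -0.0077, 0, 0, 0, 0.0447, 0.0696, -0.0077, 0, 0, 0, 0.0447, 0.0696, -0.0077, 0, 0, 0, 0.0447, 0.0146, 0, 0, 0, 0, 0, 0, 0, 0, 0, 0, 0, 0, 0, 0, 0, 0, 0]'

```text
time_s: 4.18
ee_pos: [621.8, 142.8, 129.0]
ee_rot: [-179.8, 0.0, 96.0]
force: [0.4, -0.7, 0.3]
gripper_width: 63.7
```

```bash
python3 - <<'E'
from h import *
c=grab_frame('scene'); save(c,'g1.png',(310,130,430,260),5)
d=grab_frame('top'); save(d,'g2.png',(230,100,350,220),5)
s=env.state();print(s['ee_pos'],s['ee_rot'],s['gripper_width'],s['force'])
E
```

```text
[621.33136869 143.09682447 129.60328061] [-1.79891665e+02  7.92688856e-04  9.60180814e+01] 63.74933409383882 [ 0.10750645 -0.64750378 -1.23465485]
```

View pics/g1.png

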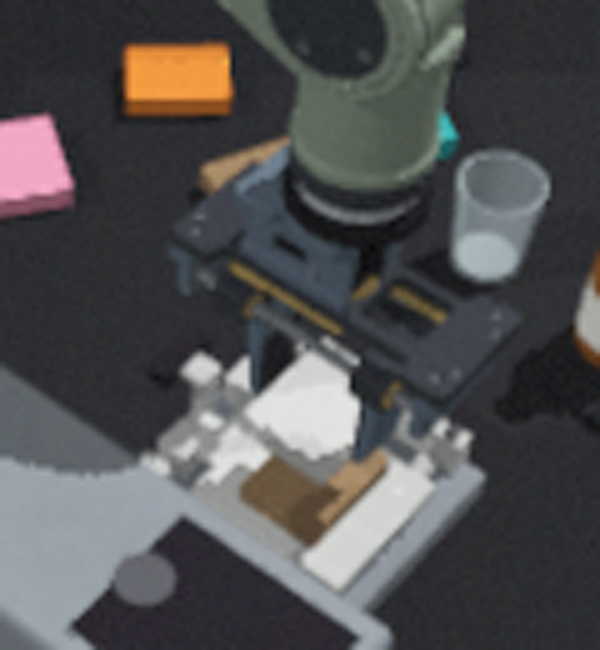

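View pics/g2.png

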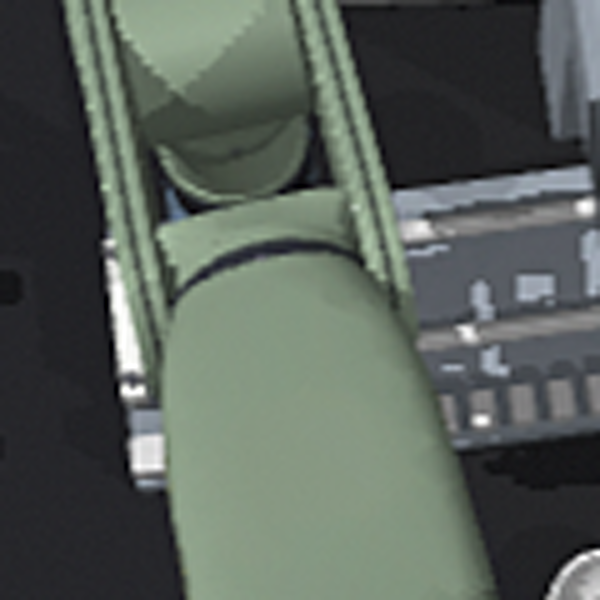

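Request:
arm_command --series '[0.0043, 0, -0.03, 0, 0, 0, 0, 0, -0.04, 0, 0, 0, 0, 0, -0.03, 0, 0, 0, 0, 0, -0.02, 0, 0, 0, 0, 0, -0.01, 0, 0, 0, 0, 0, 0, 0, 0, 0, 0, 0, 0, 0, 0, 0]'

```text
time_s: 4.87
ee_pos: [624.7, 143.1, 77.9]
ee_rot: [180.0, -0.0, 96.0]
force: [0.2, -0.1, -0.2]
gripper_width: 63.6
```

Request:
arm_command --series '[-0.002, 0, -0.004, 0, 0, 0, 0, 0, -0.003, 0, 0, 0, 0, 0, 0, 0, 0, 0, 0, 0, 0, 0, 0, 0]'

```text
time_s: 5.2
ee_pos: [623.9, 143.0, 75.4]
ee_rot: [180.0, -0.0, 96.0]
force: [-1.5, -0.5, -0.8]
gripper_width: 63.5
```

```bash
python3 - <<'E'
from h import *
c=grab_frame('scene'); save(c,'g3.png',(340,180,420,250),9)
s=env.state();print(s['ee_pos'],s['force'])
E
```

```text
[623.98364193 143.00044088  75.37647733] [-0.72012681 -0.23831316 -1.54811711]
```

View pics/g3.png

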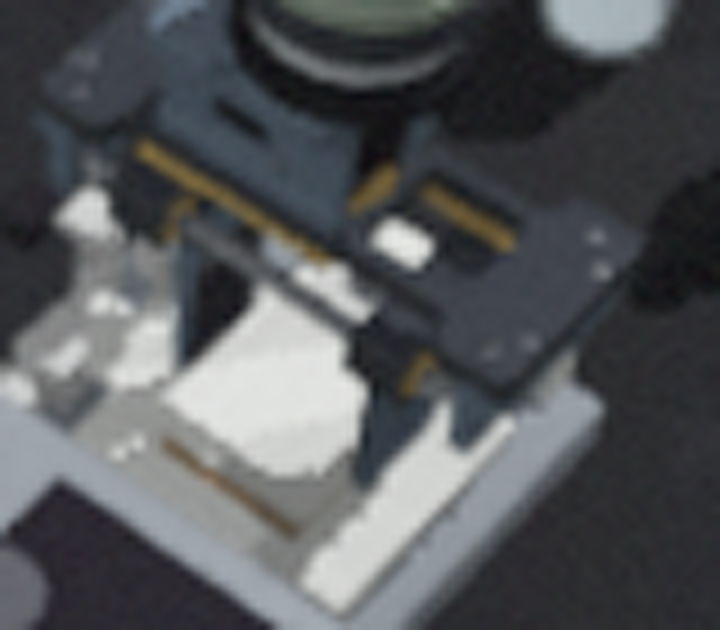

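Request:
arm_command --series '[-0.001, 0, -0.0015, 0, 0, 0, 0, 0, 0, 0, 0, 0]'

```text
time_s: 5.42
ee_pos: [623.8, 143.0, 75.0]
ee_rot: [179.9, -0.0, 96.0]
force: [-0.1, -0.1, 1.3]
gripper_width: 63.8
```

Request:
arm_command --series '[0, 0, 0, 0, 0, 0, 0, 0, 0, 0, 0, 0, 0, 0, 0, 0, 0, 0, 0, 0, 0, 0, 0, 0, 0, 0, 0.03, 0, 0, 0, 0, 0, 0.06, 0, 0, 0, 0, 0, 0.06, 0, 0, 0]' --hand 0.87

```text
time_s: 6.0
ee_pos: [622.9, 142.9, 135.0]
ee_rot: [-179.9, 0.0, 96.0]
force: [0.5, -0.4, -0.0]
gripper_width: 79.4
```

Request:
arm_command --series '[-0.0555, 0.0478, 0, 0, 0, -0.0504, -0.0555, 0.0478, 0, 0, 0, -0.0504, -0.0555, 0.0478, 0, 0, 0, -0.0504, -0.0555, 0.0478, -0.012, 0, 0, -0.0504, -0.0555, 0.0478, -0.013, 0, 0, -0.0504, -0.0555, 0.0478, -0.015, 0, 0, -0.0504, -0.0555, 0.0478, -0.015, 0, 0, -0.0504, -0.0555, 0.0478, -0.015, 0, 0, -0.0504, -0.0555, 0.0478, -0.015, 0, 0, -0.0504, -0.0555, 0.0478, -0.015, 0, 0, -0.0504, 0, 0, 0, 0, 0, 0, 0, 0, 0, 0, 0, 0, 0, 0, 0, 0, 0, 0]' --hand 0.95

```text
time_s: 7.08
ee_pos: [402.2, 334.4, 95.3]
ee_rot: [179.9, -0.1, 73.4]
force: [-1.0, 0.7, 0.6]
gripper_width: 86.7
```

```bash
python3 - <<'E'
from h import *
import pickle
d=grab_frame('top'); save(d,'g5.png',(250,140,330,200),10);pickle.dump(d,open('top1.pkl','wb'))
c=grab_frame('scene'); save(c,'g4.png',(340,180,420,250),9);pickle.dump(c,open('scene1.pkl','wb'))
s=env.state();print(s['ee_pos'],s['ee_rot'])
E
```

```text
[402.6302247  333.86686382  95.1301622 ] [ 1.79935451e+02 -5.65065708e-02  7.32778080e+01]
```

View pics/g4.png

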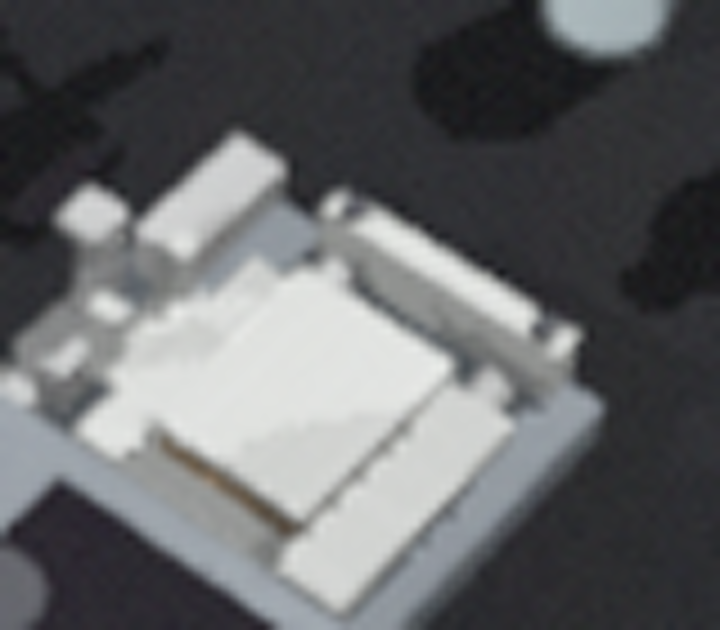

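View pics/g5.png

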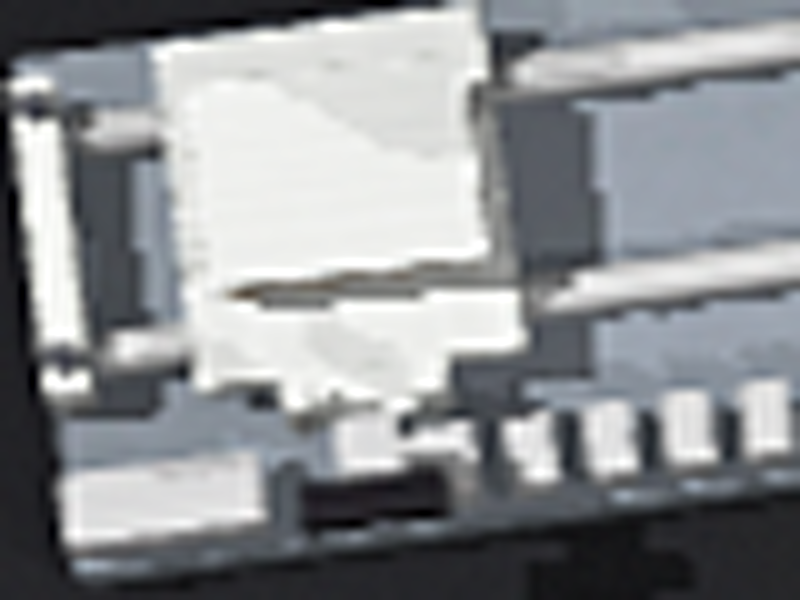

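```bash
python3 - <<'E'
from h import *
import pickle
c=pickle.load(open('scene1.pkl','rb'));t=pickle.load(open('top1.pkl','rb'))
print(fit([unp(c,up(p,9,340,180),69) for p in[(320,265),(456,366),(299,520),(157,425)]],0,0))
print([unp(t,up(p,10,250,140),69) for p in[(468,80),(490,248)]])
xb,yb=frame(6)
for name,cam,s,ox,oy,b in(('s',c,9,340,180,(340,180,420,250)),('t',t,10,250,140,(250,140,330,200))):
    im=cv2.resize(cam['frame'][b[1]:b[3],b[0]:b[2],::-1],None,fx=s,fy=s,interpolation=cv2.INTER_CUBIC)
    draw(im,cam,rect(np.array([623,143,69.]),xb,yb,64,84),s,ox,oy,(0,0,255))
    draw(im,cam,rect(np.array([623,143,63.]),xb,yb,56,76),s,ox,oy,(0,255,0))
    cv2.imwrite(f'pics/k_{name}.png',im)
E
```

```text
(array([626.58083305, 144.97078846]), np.float64(-84.40556414741806), array([59.8, 84. , 57.6, 89.3]))
[array([650.15389104, 102.00874716,  69.        ]), array([597.68800288,  96.54053313,  69.        ])]
```

View pics/k_t.png

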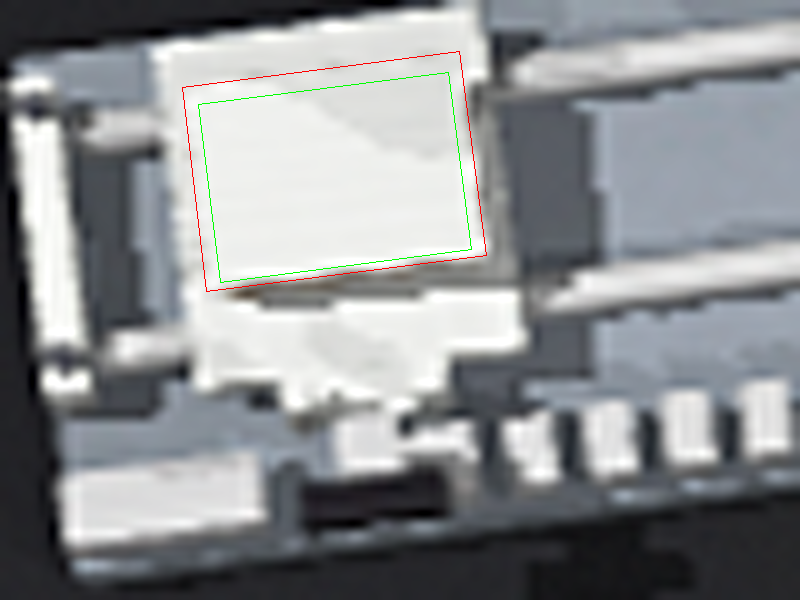

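View pics/k_s.png

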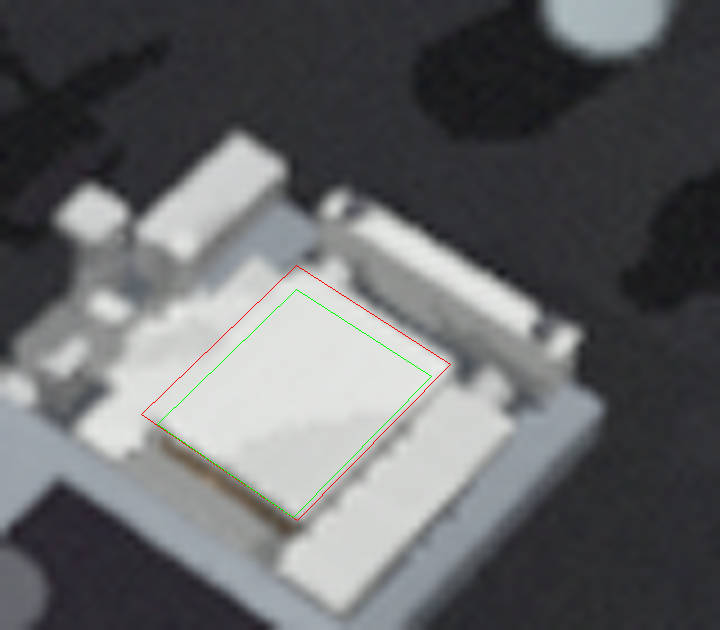

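Request:
arm_command --series '[-0.004, 0, -0.045, 0, 0, 0, 0, 0, -0.05, 0, 0, 0, 0, 0, -0.045, 0, 0, 0, 0, 0, -0.035, 0, 0, 0, 0, 0, -0.018, 0, 0, 0, 0, 0, -0.007, 0, 0, 0, 0, 0, 0, 0, 0, 0, 0, 0, 0, 0, 0, 0]'

```text
time_s: 7.85
ee_pos: [400.7, 334.3, 15.1]
ee_rot: [180.0, -0.1, 73.3]
force: [0.3, -0.2, 0.6]
gripper_width: 86.5
```

Request:
arm_command --series '[0, 0, 0, 0, 0, 0, 0, 0, 0, 0, 0, 0, 0, 0, 0, 0, 0, 0, 0, 0, 0, 0, 0, 0, 0, 0, 0, 0, 0, 0, 0, 0, 0, 0, 0, 0]' --hand 0.4 --newtons 12

```text
time_s: 8.35
ee_pos: [400.0, 334.4, 14.8]
ee_rot: [180.0, -0.0, 73.3]
force: [0.1, -0.2, 1.5]
gripper_width: 56.3
```

Request:
arm_command --series '[0, 0, 0.03, 0, 0, 0, 0, 0, 0.06, 0, 0, 0, 0, 0, 0.07, 0, 0, 0, 0, 0, 0.07, 0, 0, 0, 0.0305, -0.0278, 0.06, 0, 0, 0.0504, 0.0575, -0.0478, 0.01, 0, 0, 0.0504, 0.0575, -0.0478, 0, 0, 0, 0.0504, 0.0575, -0.0478, 0, 0, 0, 0.0504, 0.0575, -0.0478, 0, 0, 0, 0.0504, 0.0575, -0.0478, 0, 0, 0, 0.0504, 0.0575, -0.0478, 0, 0, 0, 0.0504, 0.0575, -0.0478, 0, 0, 0, 0.0504, 0.0575, -0.0478, 0, 0, 0, 0.0504, 0.0575, -0.0478, 0, 0, 0, 0.0504, 0.0095, -0.0178, 0, 0, 0, 0, 0, 0, 0, 0, 0, 0, 0, 0, 0, 0, 0, 0, 0, 0, 0, 0, 0, 0]'

```text
time_s: 9.85
ee_pos: [621.6, 144.7, 134.2]
ee_rot: [-179.9, -0.0, 96.0]
force: [-0.2, 0.4, -0.6]
gripper_width: 56.0
```

Request:
arm_command --series '[0.0037, -0.0055, -0.03, 0, 0, 0, 0, 0, -0.035, 0, 0, 0, 0, 0, -0.03, 0, 0, 0, 0, 0, -0.018, 0, 0, 0, 0, 0, -0.007, 0, 0, 0, 0, 0, 0, 0, 0, 0, 0, 0, 0, 0, 0, 0]'

```text
time_s: 10.43
ee_pos: [624.4, 142.0, 86.7]
ee_rot: [180.0, -0.0, 96.0]
force: [0.3, -0.8, -0.5]
gripper_width: 56.0
```

```bash
python3 - <<'E'
from h import *
c=grab_frame('scene'); save(c,'g6.png',(340,180,420,250),9)
s=env.state();print(s['ee_pos'],s['force'])
E
```

```text
[624.69797756 141.97199028  87.11335612] [-0.05682584  0.77279661 -0.1904727 ]
```

View pics/g6.png

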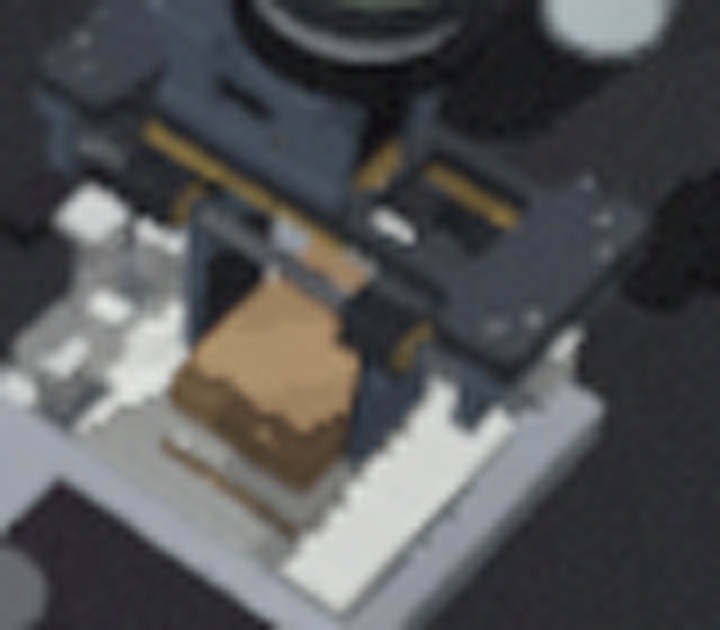

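Request:
arm_command --series '[-0.003, 0.0015, -0.004, 0, 0, 0, 0, 0, -0.0035, 0, 0, 0, 0, 0, 0, 0, 0, 0, 0, 0, 0, 0, 0, 0]'

```text
time_s: 10.82
ee_pos: [623.3, 142.4, 83.8]
ee_rot: [180.0, -0.0, 96.0]
force: [-0.1, 0.7, -0.0]
gripper_width: 56.0
```

Request:
arm_command --series '[0, 0, 0, 0, 0, 0, 0, 0, 0, 0, 0, 0, 0, 0, 0, 0, 0, 0, 0, 0, 0, 0, 0, 0, 0, 0, 0.02, 0, 0, 0, 0, 0, 0.06, 0, 0, 0, 0, 0, 0.07, 0, 0, 0, 0, 0, 0.07, 0, 0, 0, -0.0425, -0.0043, 0, 0, 0, 0.1538, -0.0425, -0.0043, 0, 0, 0, 0.1538, -0.0425, -0.0043, 0, 0, 0, 0.1538, -0.0425, -0.0043, 0, 0, 0, 0.1538, -0.0425, -0.0043, 0, 0, 0, 0.1538, -0.0425, -0.0043, 0, 0, 0, 0.1538, -0.0425, -0.0043, 0, 0, 0, 0.1538, -0.0425, -0.0043, 0, 0, 0, 0.1538, -0.0425, -0.0043, 0, 0, 0, 0.1538]' --hand 0.8

```text
time_s: 12.23
ee_pos: [469.4, 126.7, 172.2]
ee_rot: [180.0, 0.0, 158.6]
force: [-0.1, 0.3, 0.4]
gripper_width: 72.9
```

```bash
python3 - <<'E'
from h import *
import pickle
c=grab_frame('scene'); save(c,'g7.png',(320,170,420,250),8); pickle.dump(c,open('scene2.pkl','wb'))
s=env.state();print(s['ee_pos'],s['ee_rot'],s['qpos'],s['gripper_width'])
im=cv2.resize(c['frame'][180:250,340:420,::-1],None,fx=9,fy=9,interpolation=cv2.INTER_CUBIC)
xb,yb=frame(6)
draw(im,c,rect(np.array([623,143,69.]),xb,yb,64,84),9,340,180,(0,0,255))
draw(im,c,rect(np.array([623,143,87.]),xb,yb,56,76),9,340,180,(0,255,0))
cv2.imwrite('pics/g8.png',im)
E
```

```text
[465.6405494  126.09462797 171.98015759] [-1.79891361e+02 -1.79841852e-01  1.58886819e+02] [ 1.37769525e+01  1.25978184e+01  1.05916907e+02  1.56271673e-02
  6.16949330e+01 -5.51174722e+01] 72.93841056448953
```

View pics/g7.png

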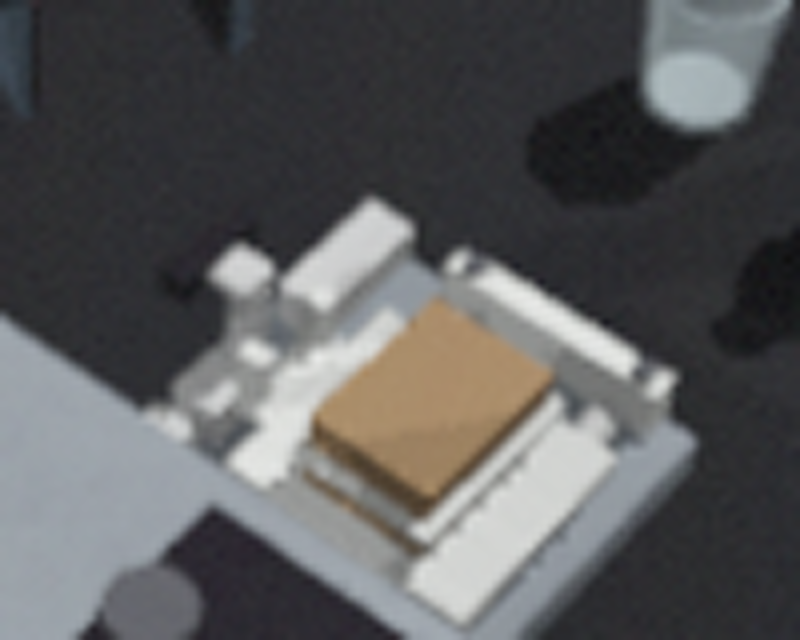

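View pics/g8.png

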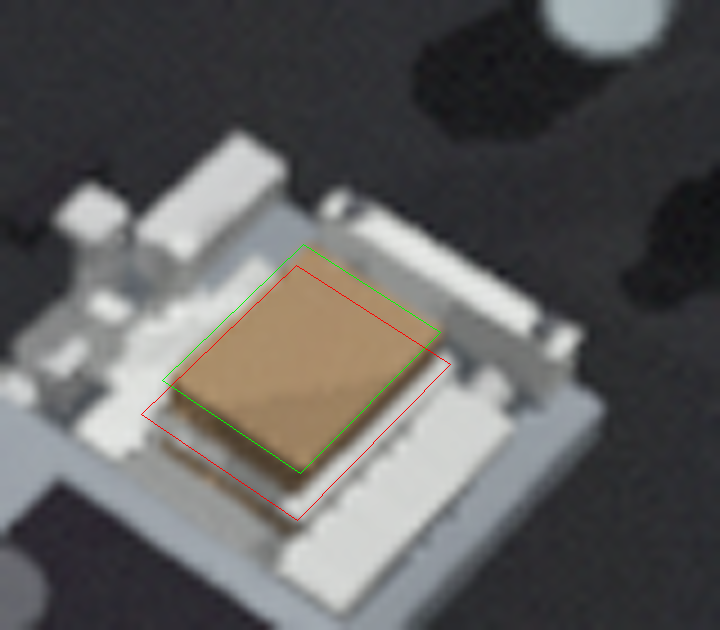

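Request:
arm_command --series '[0, 0, 0, 0, 0, 0.1505, 0, 0, 0, 0, 0, 0.1505, 0, 0, 0, 0, 0, 0.1505, 0, 0, 0, 0, 0, 0.1505, 0.0054, 0.0005, -0.0175, 0.0163, -0.1547, 0, 0.0054, 0.0005, -0.0175, 0.0163, -0.1547, 0, 0.0054, 0.0005, -0.0175, 0.0163, -0.1547, 0, 0.0054, 0.0005, -0.0175, 0.0163, -0.1547, 0, 0.0054, 0.0005, -0.0175, 0.0163, -0.1547, 0, 0.0054, 0.0005, -0.0175, 0.0163, -0.1547, 0, 0, 0, 0, 0, 0, 0, 0, 0, 0, 0, 0, 0, 0, 0, 0, 0, 0, 0]' --hand 0.75

```text
time_s: 13.37
ee_pos: [486.9, 114.4, 141.4]
ee_rot: [-178.1, 32.7, -175.2]
force: [0.7, 0.2, 1.4]
gripper_width: 68.7
```

```bash
python3 - <<'E'
from h import *
from scipy.spatial.transform import Rotation as Ro
c=grab_frame('scene'); save(c,'g9.png',(290,130,410,230),6)
d=grab_frame('top'); save(d,'g10.png',(240,130,340,210),7)
s=env.state();print(s['ee_pos'],s['ee_rot'],s['qpos'],s['gripper_width'])
print(Ro.from_euler('xyz',s['ee_rot'],degrees=True).as_matrix())
E
```

```text
[486.8934486  114.31823966 141.1993065 ] [-178.12370671   32.66874415 -175.23629839] [ 17.51714617   5.42411758 130.07728929 -34.52496843  15.45473883
 -45.61818868] 68.52214650212215
[[-0.83889749 -0.06538972  0.54034727]
 [-0.06990901  0.99747908  0.01217437]
 [-0.53978118 -0.02756209 -0.84135403]]
```

View pics/g9.png

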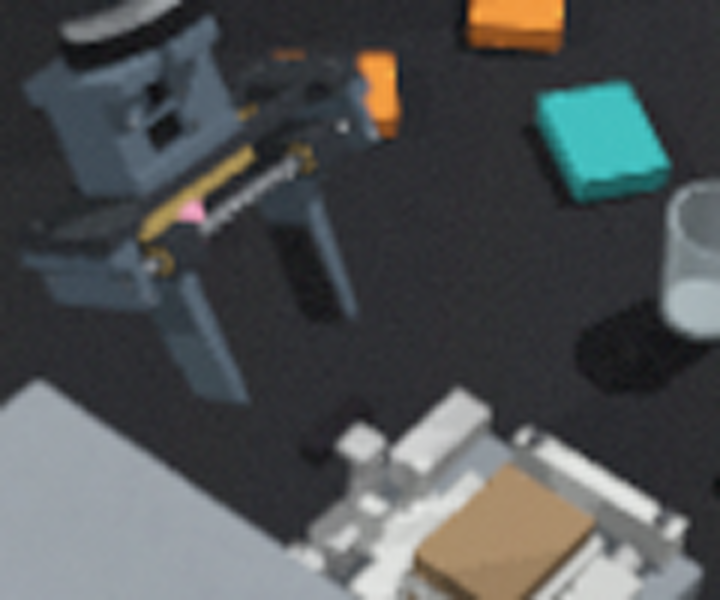

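View pics/g10.png

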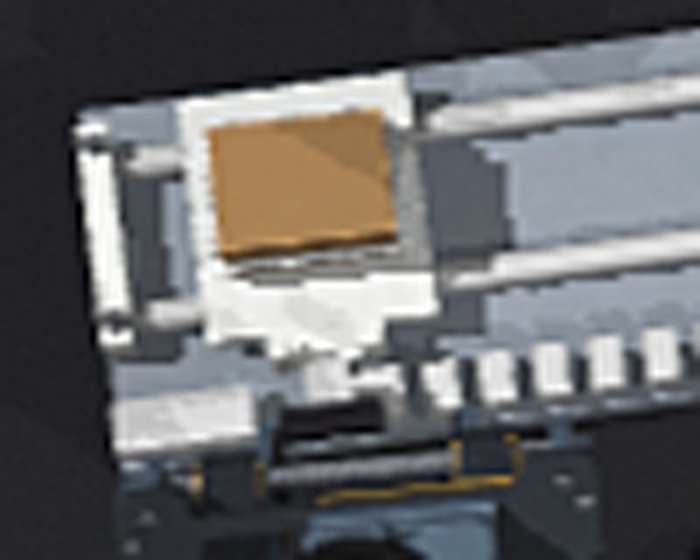

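```bash
cat > kin.py <<'E'
from h import *
from scipy.spatial.transform import Rotation as Ro
from scipy.optimize import least_squares
E=lambda s,a:Ro.from_euler(s,a,degrees=True).as_matrix()
def fk(q,P):
    a1,L2,L3,e,h,Lt=P
    A=E('z',q[0]);B=A@E('y',q[1]);C=B@E('y',q[2]);D=C@E('z',q[3])@E('y',q[4])
    p=np.array([0,0,h])+A@[a1,0,0]+B@[0,0,L2]+C@[e,0,L3]+D@[0,0,Lt]
    return p,D@E('z',q[5])
data=[([61.9927,18.3530,89.7079,0,72.0438,-1.147],(259.57,512.52,224.10),(-179.895,0,153.14)),
([13.77695,12.59782,105.9169,.0156,61.69493,-55.11747],(465.64,126.09,171.98),(-179.891,-.18,158.887)),
([17.51714617,5.42411758,130.07728929,-34.52496843,15.45473883,-45.61818868],(486.893,114.318,141.199),(-178.1237,32.66874,-175.2363))]
r=least_squares(lambda P:np.concatenate([fk(q,P)[0]-p for q,p,_ in data]+[[(P[0])*.01,P[3]*.01]]),[0,600,400,0,300,300])
P=r.x
def ik(p,R,q0):
    f=lambda q:np.concatenate([(fk(q,P)[0]-p)*.1,Ro.from_matrix(R.T@fk(q,P)[1]).as_rotvec()*57.3])
    s=least_squares(f,q0); return s.x,np.abs(s.fun).max()
def bar(s,lean,up=0,back=0,ang=6,B=(623,142.5)):
    xb,yb=frame(ang); z=np.array([0,0,1.]); th=np.radians(lean)
    zt=np.sin(th)*xb-np.cos(th)*z
    R=np.c_[np.cross(yb,zt),yb,zt]
    return np.array([*B,85+up])-105*xb-s*yb-back*zt,R
E
python3 - <<'E'
from kin import *
print(P,r.fun.round(2))
for q,p,e in data: print(np.round(Ro.from_matrix(E('xyz',e).T@fk(q,P)[1]).as_rotvec()*57.3,2))
for lean in(33,36,40):
    q=np.array(data[2][0])
    for s,u,b in((0,0,60),(0,0,0),(0,19,0),(60,19,0),(120,19,0),(180,19,0),(227,19,0),(251,19,0),(227,0,0),(227,0,60)):
        p,R=bar(s,lean,u,b); q,err=ik(p,R,q); print(lean,s,u,b,np.round(q,1),round(err,3))
E
```

```text
[ 18.32324255 595.38220961 385.00405482  -2.07551122  66.08824833
 291.17616628] [  9.    -7.56  -1.48   6.76 -10.19   2.01   0.33  -6.65  -0.53   0.18
  -0.02]
[ -0.     0.   -90.01]
[ -0.    -0.   -90.01]
[ -0.    -0.   -90.01]
33 0 0 60 [ 18.8   6.1 130.6 -32.5  13.   42.6] 0.0
33 0 0 0 [ 17.7  13.6 131.8 -71.1   6.7  80.8] 0.0
33 0 19 0 [ 17.7  11.7 130.1 -47.6   8.6  57.1] 0.0
33 60 19 0 [  8.6  11.1 130.9 -15.6   5.2  17.7] 0.0
33 120 19 0 [ -0.7  11.2 130.7  34.8   6.4 -40.2] 0.0
33 180 19 0 [ -9.6  12.2 129.3  52.6  10.6 -65.3] 0.0
33 227 19 0 [-16.1  13.3 127.5  56.   14.3 -73.9] 0.0
33 251 19 0 [-19.2  14.1 126.4  56.3  16.2 -76.8] 0.0
33 227 0 0 [-16.1  15.2 129.2  68.9  12.7 -87.2] 0.0
33 227 0 60 [-18.    8.1 128.1  44.8  18.3 -63.8] 0.0
36 0 0 60 [ 19.3   5.8 133.3 -54.    9.6  64.5] 0.0
36 0 0 0 [  18.1   13.6  134.  -113.2    7.7  123.2] 0.0
36 0 19 0 [ 18.1  11.6 132.3 -84.2   7.1  93.9] 0.0
36 60 19 0 [  8.7  11.  133.2 -95.8   1.6  97.9] 0.0
36 120 19 0 [ -0.9  11.2 132.9 -91.4  -4.1  85.8] 0.0
36 180 19 0 [-10.1  12.1 131.5 -98.8  -9.5  85.8] 0.0
36 227 19 0 [ -16.8   13.3  129.7 -103.6  -13.5   85.2] 0.0
36 251 19 0 [ -20.    14.   128.5 -105.9  -15.5   85. ] 0.0
36 227 0 0 [-16.8  15.2 131.3 -88.5 -13.2  69.7] 0.0
36 227 0 60 [ -19.     7.8  130.6 -119.   -16.5   99.4] 0.0
40 0 0 60 [  20.2    5.7  136.9 -100.6    9.2  111.7] 0.0
40 0 0 0 [  18.6   14.   137.  -141.6   13.1  152.1] 0.0
40 0 19 0 [  18.6   11.8  135.3 -128.    10.3  138.2] 0.0
40 60 19 0 [   8.8   11.2  136.2 -166.3    7.6  168.6] 0.0
40 120 19 0 [  -1.2   11.3  136.  -213.4    8.4  207.6] 0.0
40 180 19 0 [ -10.8   12.3  134.5 -243.    12.   229.5] 0.0
40 227 19 0 [ -17.7   13.5  132.5 -257.    15.4  237.9] 0.0
40 251 19 0 [ -21.    14.2  131.3 -262.5   17.1  240.8] 0.0
40 227 0 0 [ -17.7   15.6  134.2 -244.6   16.6  225.1] 0.0
40 227 0 60 [ -20.3    7.9  134.1 -273.8   16.6  253.2] 0.0
```

```bash
cat > kin2.py <<'E'
from kin import *
def fk2(q,P):
    a1,L2,L3,e,h,Lt,d=P
    A=E('z',q[0]);B=A@E('y',q[1]);C=B@E('y',q[2]);D=C@E('z',q[3])@E('y',q[4])
    p=np.array([0,0,h])+A@[a1,d,0]+B@[0,0,L2]+C@[e,0,L3]+D@[0,0,Lt]
    return p,D@E('z',q[5]+90)
r2=least_squares(lambda P:np.concatenate([fk2(q,P)[0]-p for q,p,_ in data]+[[(P[0])*.01,P[3]*.01]]),list(P)+[5])
P2=r2.x
def ik2(p,R,q0):
    f=lambda q:np.concatenate([(fk2(q,P2)[0]-p)*.1,Ro.from_matrix(R.T@fk2(q,P2)[1]).as_rotvec()*57.3])
    s=least_squares(f,q0); return s.x,np.abs(s.fun).max()
def ori(lean,az,sgn=1):
    xb,yb=frame(az); yb=yb*sgn; th=np.radians(lean); zt=np.sin(th)*xb-np.cos(th)*np.array([0,0,1.])
    return np.c_[np.cross(yb,zt),yb,zt]
E
python3 - <<'E'
from kin2 import *
print(P2.round(1),r2.fun.round(2))
for sgn in (1,-1):
  for lean in(40,42,45):
    q=np.array([18,14,137,218,13,62-90*(1-sgn)]);
    for s,u,b in((0,0,60),(0,0,0),(0,19,0),(60,19,0),(120,19,0),(180,19,0),(227,19,0),(251,19,0),(227,0,0),(227,0,60)):
        p,R=bar(s,lean,u,b); R=R@np.diag([sgn,sgn,1]); q,err=ik2(p,R,q); print(sgn,lean,s,u,b,np.round(q,1),round(err,3))
E
```

```text
[ -0.8 594.5 416.5  24.  136.4 324.6  11.5] [ 0.01  0.   -0.02 -0.01 -0.    0.04  0.01  0.   -0.02 -0.01  0.24]
1 40 0 0 60 [ 18.9   6.1 137.1 253.4   8.6  26.7] 0.0
1 40 0 0 0 [ 17.4  14.9 136.6 214.2  13.1  65.3] 0.0
1 40 0 19 0 [ 17.4  12.4 135.2 226.5  10.1  52.8] 0.0
1 40 60 19 0 [  6.9  11.7 136.2 184.2   8.   86.5] 0.0
1 40 120 19 0 [ -3.7  11.9 135.9 139.7   9.7 122.4] 0.0
1 40 180 19 0 [-13.8  12.9 134.4 113.3  13.7 140.6] 0.0
1 40 227 19 0 [-21.   14.1 132.4 100.5  17.2 147.8] 0.0
1 40 251 19 0 [-24.3  14.8 131.1  95.3  19.  150.3] 0.0
1 40 227 0 0 [-21.   16.4 133.7 111.4  18.3 136.2] 0.0
1 40 227 0 60 [-24.1   8.3 134.2  85.5  18.9 160.8] 0.0
1 42 0 0 60 [ 19.4   6.4 139.  233.9  11.1  46.7] 0.0
1 42 0 0 0 [ 17.7  15.4 138.1 208.2  16.8  71.6] 0.0
1 42 0 19 0 [ 17.7  12.7 136.7 216.1  13.4  63.5] 0.0
1 42 60 19 0 [  6.9  12.1 137.7 183.   11.9  87.7] 0.0
1 42 120 19 0 [ -4.   12.3 137.4 149.2  13.1 112.7] 0.0
1 42 180 19 0 [-14.3  13.3 135.9 124.1  16.3 129.5] 0.0
1 42 227 19 0 [-21.6  14.5 133.8 110.   19.3 137.6] 0.0
1 42 251 19 0 [-25.   15.2 132.5 104.2  20.8 140.8] 0
[... 1701 characters left out ...]
9.2] 0.0
-1 42 227 0 0 [-21.6  16.9 135.1 119.3  20.8 -52.3] 0.0
-1 42 227 0 60 [-25.    8.7 135.9  96.   20.3 -30.5] 0.0
-1 45 0 0 60 [  20.1    7.2  141.7  217.8   16.4 -116.5] 0.0
-1 45 0 0 0 [  18.2   16.4  140.4  202.8   22.7 -102.5] 0.0
-1 45 0 19 0 [  18.2   13.6  139.   207.5   18.9 -107.5] 0.0
-1 45 60 19 0 [  7.   13.  140.1 182.2  18.1 -91.4] 0.0
-1 45 120 19 0 [ -4.4  13.1 139.8 156.7  18.9 -75.3] 0.0
-1 45 180 19 0 [-15.1  14.1 138.1 134.8  21.  -62.1] 0.0
-1 45 227 19 0 [-22.6  15.2 135.9 120.9  23.2 -54.2] 0.0
-1 45 251 19 0 [-26.1  16.  134.6 114.8  24.4 -50.8] 0.0
-1 45 227 0 0 [-22.6  17.8 137.2 128.   25.4 -62. ] 0.0
-1 45 227 0 60 [-26.5   9.5 138.5 108.9  23.7 -44.8] 0.0
```

```bash
cat > plan.py <<'E'
from kin2 import *
def sim(q,p,R,rows):
    """rows: list of (dx,dy,dz,rx,ry,rz) shares"""
    out=[q]
    for r in rows:
        p=p+np.array(r[:3])*400; R=Ro.from_rotvec(np.radians(np.array(r[3:])*45)).as_matrix()@R
        q,err=ik2(p,R,q); out.append(q)
        if err>.05: print('ikerr',err)
    return np.array(out),p,R
E
python3 - <<'E'
from plan import *
s=env.state(); q0=s['qpos']; p0=s['ee_pos'];R0=Ro.from_euler('xyz',s['ee_rot'],degrees=True).as_matrix()
print(fk2(q0,P2)[0]-p0)
p,R=bar(0,44,0,70); R=R@np.diag([-1,-1,1]); qt,err=ik2(p,R,np.array([20,7,141,220,16,-117.])); print('target',qt.round(1),p.round(1),err)
# stage A: spin J6 +180 ; also J5 up to 20 and back off
qa=q0.copy(); qa[5]+=0; 
wp=[q0]
N=7
for i in range(1,N+1):
    a=i/N; q=q0+(qt-q0)*a; q[5]=(q0[5]+180)*(1-a)+qt[5]*a; wp.append(q)
wp[0]=q0+np.array([0,0,0,0,0,180])
p,R=fk2(wp[0],P2); q=wp[0]
print('spin axis rotvec per 27 rows', (R0[:,2]*180/27/45).round(4))
n=6
for w in wp[1:]:
    p2,R2=fk2(w,P2); d=(p2-p)/n/400; rv=np.degrees(Ro.from_matrix(R2@R.T).as_rotvec())/n/45
    row=np.round([*d,*rv],4); Q,pp,RR=sim(q,p,R,[row]*n)
    print(list(map(float,row)),'turn/row',round(np.linalg.norm(rv)*45,1),'maxrate',np.abs(np.diff(Q,axis=0)).max(0).round(1)*12,'end',Q[-1].round(1),pp.round(0),'minJ5',Q[:,4].min().round(1))
    q,p,R=Q[-1],pp,RR
E
```

```text
[ 0.00504329  0.0044846  -0.01959641]
target [  20.2    5.3  140.9  227.    13.5 -125.9] [470.2 126.4 135.4] 3.769442010604482e-14
spin axis rotvec per 27 rows [ 0.0801  0.0018 -0.1246]
[-0.0173, 0.0192, -0.0088, 0.0229, 0.0225, 0.0216] turn/row 1.7 maxrate [ 1.2  1.2  3.6 76.8  4.8 75.6] end [ 17.9   5.4 131.6   2.8  15.2  97.3] [445. 160. 120.] minJ5 14.7
[-0.0071, 0.0208, 0.0011, 0.0286, 0.0007, 0.0194] turn/row 1.6 maxrate [ 1.2  1.2  3.6 76.8  4.8 76.8] end [ 18.3   5.4 133.2  40.3  14.9  59.9] [428. 210. 123.] minJ5 14.4
[0.0035, 0.0141, 0.0077, 0.0229, -0.018, 0.0088] turn/row 1.4 maxrate [ 1.2  1.2  3.6 76.8  4.8 76.8] end [ 18.7   5.4 134.7  77.5  14.6  22.9] [437. 244. 141.] minJ5 14.1
[0.01, 0.0018, 0.0084, 0.0085, -0.0266, -0.0052] turn/row 1.3 maxrate [ 1.2  1.2  3.6 78.   4.8 78. ] end [ 19.1   5.4 136.2 115.   14.4 -14.4] [461. 248. 161.] minJ5 13.7
[0.0097, -0.011, 0.0038, -0.0092, -0.022, -0.0166] turn/row 1.3 maxrate [ 1.2  1.2  3.6 78.   6.  78. ] end [ 19.5   5.4 137.8 152.4  14.1 -51.6] [484. 222. 170.] minJ5 13.4
[0.0025, -0.0195, -0.0037, -0.0226, -0.0065, -0.0212] turn/row 1.4 maxrate [ 1.2  1.2  3.6 78.   6.  78. ] end [ 19.8   5.3 139.3 189.7  13.8 -88.7] [490. 175. 162.] minJ5 13.1
[-0.0083, -0.0204, -0.0109, -0.0265, 0.0134, -0.0178] turn/row 1.6 maxrate [ 1.2  1.2  3.6 78.   6.  78. ] end [  20.2    5.3  140.9  226.9   13.5 -125.8] [470. 126. 135.] minJ5 12.8
```

Request:
arm_command --series '[0, 0, 0, 0.0801, 0.0018, -0.1246, 0, 0, 0, 0.0801, 0.0018, -0.1246, 0, 0, 0, 0.0801, 0.0018, -0.1246, 0, 0, 0, 0.0801, 0.0018, -0.1246, 0, 0, 0, 0.0801, 0.0018, -0.1246, 0, 0, 0, 0.0801, 0.0018, -0.1246, 0, 0, 0, 0.0801, 0.0018, -0.1246, 0, 0, 0, 0.0801, 0.0018, -0.1246, 0, 0, 0, 0.0801, 0.0018, -0.1246, 0, 0, 0, 0.0801, 0.0018, -0.1246, 0, 0, 0, 0.0801, 0.0018, -0.1246, 0, 0, 0, 0.0801, 0.0018, -0.1246, 0, 0, 0, 0.0801, 0.0018, -0.1246, 0, 0, 0, 0.0801, 0.0018, -0.1246, 0, 0, 0, 0.0801, 0.0018, -0.1246, 0, 0, 0, 0.0801, 0.0018, -0.1246, 0, 0, 0, 0.0801, 0.0018, -0.1246, 0, 0, 0, 0.0801, 0.0018, -0.1246, 0, 0, 0, 0.0801, 0.0018, -0.1246, 0, 0, 0, 0.0801, 0.0018, -0.1246]'

```text
time_s: 15.13
ee_pos: [486.5, 114.1, 140.8]
ee_rot: [154.0, -20.8, 55.5]
force: [-0.4, 0.3, -0.1]
gripper_width: 68.4
```

Request:
arm_command --series '[0, 0, 0, 0.0801, 0.0018, -0.1246, 0, 0, 0, 0.0801, 0.0018, -0.1246, 0, 0, 0, 0.0801, 0.0018, -0.1246, 0, 0, 0, 0.0801, 0.0018, -0.1246, 0, 0, 0, 0.0801, 0.0018, -0.1246, 0, 0, 0, 0.0801, 0.0018, -0.1246, 0, 0, 0, 0.0801, 0.0018, -0.1246, -0.0173, 0.0192, -0.0088, 0.0229, 0.0225, 0.0216, -0.0173, 0.0192, -0.0088, 0.0229, 0.0225, 0.0216, -0.0173, 0.0192, -0.0088, 0.0229, 0.0225, 0.0216, -0.0173, 0.0192, -0.0088, 0.0229, 0.0225, 0.0216, -0.0173, 0.0192, -0.0088, 0.0229, 0.0225, 0.0216, -0.0173, 0.0192, -0.0088, 0.0229, 0.0225, 0.0216]'

```text
time_s: 16.22
ee_pos: [444.7, 160.8, 119.7]
ee_rot: [-174.0, -27.4, 6.8]
force: [0.6, -0.8, -0.6]
gripper_width: 68.5
```

```bash
python3 - <<'E'
from h import *
s=env.state();print(s['time_s'],s['ee_pos'],s['ee_rot'],s['qpos'].round(1))
E
```

```text
16.2167 [444.70794622 160.79645826 119.65107773] [-173.97076203  -27.38233404    6.76171819] [ 17.9   5.4 131.8   3.3  14.8  96.7]
```

Tracking follows the plan. On to the next segments.

Request:
arm_command --series '[-0.0071, 0.0208, 0.0011, 0.0286, 0.0007, 0.0194, -0.0071, 0.0208, 0.0011, 0.0286, 0.0007, 0.0194, -0.0071, 0.0208, 0.0011, 0.0286, 0.0007, 0.0194, -0.0071, 0.0208, 0.0011, 0.0286, 0.0007, 0.0194, -0.0071, 0.0208, 0.0011, 0.0286, 0.0007, 0.0194, -0.0071, 0.0208, 0.0011, 0.0286, 0.0007, 0.0194, 0.0035, 0.0141, 0.0077, 0.0229, -0.018, 0.0088, 0.0035, 0.0141, 0.0077, 0.0229, -0.018, 0.0088, 0.0035, 0.0141, 0.0077, 0.0229, -0.018, 0.0088, 0.0035, 0.0141, 0.0077, 0.0229, -0.018, 0.0088, 0.0035, 0.0141, 0.0077, 0.0229, -0.018, 0.0088, 0.0035, 0.0141, 0.0077, 0.0229, -0.018, 0.0088, 0.01, 0.0018, 0.0084, 0.0085, -0.0266, -0.0052, 0.01, 0.0018, 0.0084, 0.0085, -0.0266, -0.0052, 0.01, 0.0018, 0.0084, 0.0085, -0.0266, -0.0052, 0.01, 0.0018, 0.0084, 0.0085, -0.0266, -0.0052, 0.01, 0.0018, 0.0084, 0.0085, -0.0266, -0.0052, 0.01, 0.0018, 0.0084, 0.0085, -0.0266, -0.0052]'

```text
time_s: 17.72
ee_pos: [461.0, 248.2, 161.5]
ee_rot: [-157.0, -41.4, 4.3]
force: [0.3, 0.1, -0.8]
gripper_width: 68.4
```

```bash
python3 - <<'E'
from h import *
s=env.state();print(s['time_s'],s['ee_pos'],s['ee_rot'],s['qpos'].round(1))
E
```

```text
17.7167 [460.97692038 248.23685899 161.48453936] [-156.98822467  -41.35923549    4.34892669] [ 19.1   5.4 136.5 117.1  14.6 -16.6]
```

Request:
arm_command --series '[0.0097, -0.011, 0.0038, -0.0092, -0.022, -0.0166, 0.0097, -0.011, 0.0038, -0.0092, -0.022, -0.0166, 0.0097, -0.011, 0.0038, -0.0092, -0.022, -0.0166, 0.0097, -0.011, 0.0038, -0.0092, -0.022, -0.0166, 0.0097, -0.011, 0.0038, -0.0092, -0.022, -0.0166, 0.0097, -0.011, 0.0038, -0.0092, -0.022, -0.0166, 0.0025, -0.0195, -0.0037, -0.0226, -0.0065, -0.0212, 0.0025, -0.0195, -0.0037, -0.0226, -0.0065, -0.0212, 0.0025, -0.0195, -0.0037, -0.0226, -0.0065, -0.0212, 0.0025, -0.0195, -0.0037, -0.0226, -0.0065, -0.0212, 0.0025, -0.0195, -0.0037, -0.0226, -0.0065, -0.0212, 0.0025, -0.0195, -0.0037, -0.0226, -0.0065, -0.0212]'

```text
time_s: 18.72
ee_pos: [489.9, 174.5, 161.3]
ee_rot: [-170.3, -48.4, 3.7]
force: [0.5, -1.1, 0.3]
gripper_width: 68.2
```

```bash
python3 - <<'E'
from plan import *
s=env.state();print(s['time_s'],s['ee_pos'],s['ee_rot'],s['qpos'].round(1))
p0=s['ee_pos'];R0=Ro.from_euler('xyz',s['ee_rot'],degrees=True).as_matrix()
n=8
p,R=bar(0,44,0,70); R=R@np.diag([-1,-1,1])
row=np.round([*((p-p0)/n/400),*(np.degrees(Ro.from_matrix(R@R0.T).as_rotvec())/n/45)],4)
Q,_,_=sim(s['qpos'],p0,R0,[row]*n); print(list(map(float,row)),Q[-1].round(1),np.abs(np.diff(Q,axis=0)).max(0).round(1)*12)
E
```

```text
18.7167 [489.87627532 174.53957328 161.34735815] [-170.25609277  -48.448884      3.73651303] [ 19.8   5.4 139.5 189.8  14.3 -88.9]
[-0.0061, -0.015, -0.0081, -0.0197, 0.0107, -0.0133] [  20.2    5.3  140.8  227.1   13.5 -126. ] [ 1.2  1.2  2.4 58.8  6.  58.8]
```

Request:
arm_command --series '[-0.0061, -0.015, -0.0081, -0.0197, 0.0107, -0.0133, -0.0061, -0.015, -0.0081, -0.0197, 0.0107, -0.0133, -0.0061, -0.015, -0.0081, -0.0197, 0.0107, -0.0133, -0.0061, -0.015, -0.0081, -0.0197, 0.0107, -0.0133, -0.0061, -0.015, -0.0081, -0.0197, 0.0107, -0.0133, -0.0061, -0.015, -0.0081, -0.0197, 0.0107, -0.0133, -0.0061, -0.015, -0.0081, -0.0197, 0.0107, -0.0133, -0.0061, -0.015, -0.0081, -0.0197, 0.0107, -0.0133, 0, 0, 0, 0, 0, 0, 0, 0, 0, 0, 0, 0]'

```text
time_s: 19.55
ee_pos: [470.1, 127.1, 135.3]
ee_rot: [-179.9, -44.0, 6.0]
force: [-0.2, 0.5, -0.1]
gripper_width: 68.3
```

```bash
python3 - <<'E'
from plan import *
c=grab_frame('scene'); save(c,'m1.png',(290,130,410,230),6)
d=grab_frame('top'); save(d,'m2.png',(240,130,340,210),7)
s=env.state();print(s['time_s'],s['ee_pos'],s['ee_rot'],s['qpos'].round(1))
p0=s['ee_pos'];R0=Ro.from_euler('xyz',s['ee_rot'],degrees=True).as_matrix();print(R0.round(3))
n=7
p,R=bar(0,44,0,0); R=R@np.diag([-1,-1,1])
row=np.round([*((p-p0)/n/400),*(np.degrees(Ro.from_matrix(R@R0.T).as_rotvec())/n/45)],4)
Q,_,_=sim(s['qpos'],p0,R0,[row]*n); print(p,list(map(float,row)),Q[-1].round(1),np.abs(np.diff(Q,axis=0)).max(0).round(1)*12)
E
```

```text
19.65 [469.95708622 127.16396571 135.23567292] [-179.89485339  -43.96789662    6.00976649] [  20.3    5.4  140.8  226.7   13.4 -125.5]
[[ 0.716  0.106  0.69 ]
 [ 0.075 -0.994  0.075]
 [ 0.694 -0.001 -0.72 ]]
[518.57520099 131.52451136  85.        ] [0.0174, 0.0016, -0.0179, -0.0002, -0.0001, -0.0003] [  18.1   16.   139.6  204.3   20.6 -104.2] [ 4.8 19.2  3.6 60.  13.2 57.6]
```

View pics/m1.png

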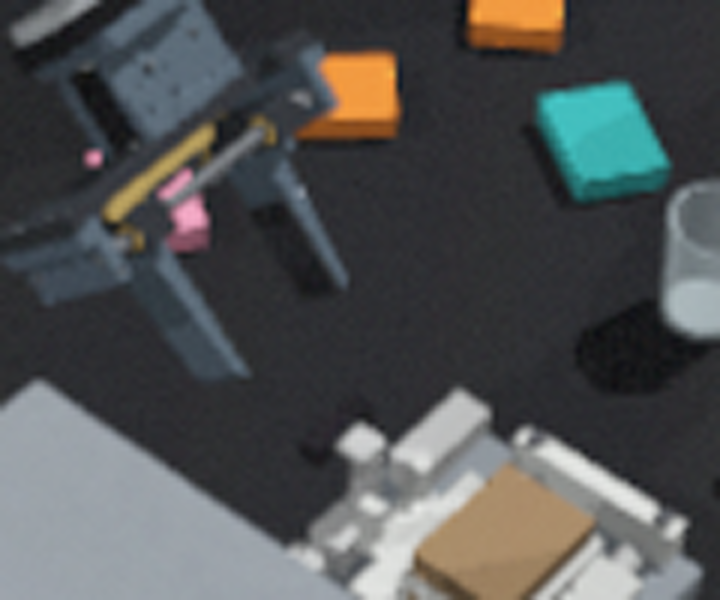

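View pics/m2.png

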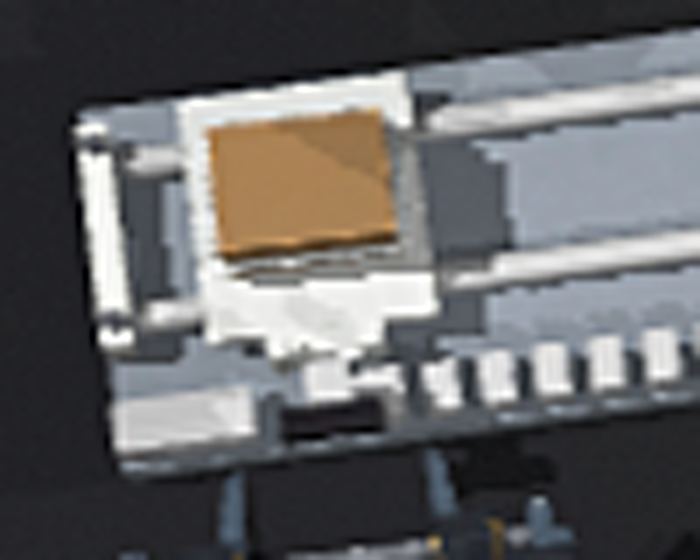

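Request:
arm_command --series '[0.0174, 0.0016, -0.0179, 0, 0, 0, 0.0174, 0.0016, -0.0179, 0, 0, 0, 0.0174, 0.0016, -0.0179, 0, 0, 0, 0.0174, 0.0016, -0.0179, 0, 0, 0, 0.0174, 0.0016, -0.0179, 0, 0, 0, 0.0174, 0.0016, -0.0179, 0, 0, 0, 0.0174, 0.0016, -0.0179, 0, 0, 0, 0, 0, 0, 0, 0, 0, 0, 0, 0, 0, 0, 0]'

```text
time_s: 20.4
ee_pos: [518.3, 131.4, 84.4]
ee_rot: [-179.9, -43.9, 6.0]
force: [0.2, 0.0, -0.4]
gripper_width: 68.5
```

```bash
python3 - <<'E'
from plan import *
c=grab_frame('scene'); save(c,'m3.png',(310,150,410,230),7)
d=grab_frame('top'); save(d,'m4.png',(240,130,340,210),7)
s=env.state();print(s['time_s'],s['ee_pos'],s['ee_rot'],s['qpos'].round(1),s['force'])
E
```

```text
20.5 [517.89290949 131.44921307  84.95069048] [-179.91813624  -43.91856943    6.03160481] [  17.9   16.   139.6  203.8   20.6 -103.8] [-0.15808648 -1.13299104  0.53695076]
```

View pics/m3.png

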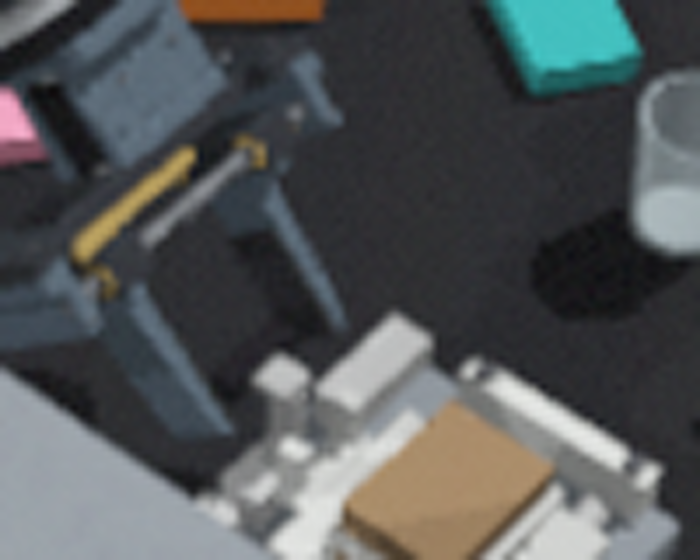

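View pics/m4.png

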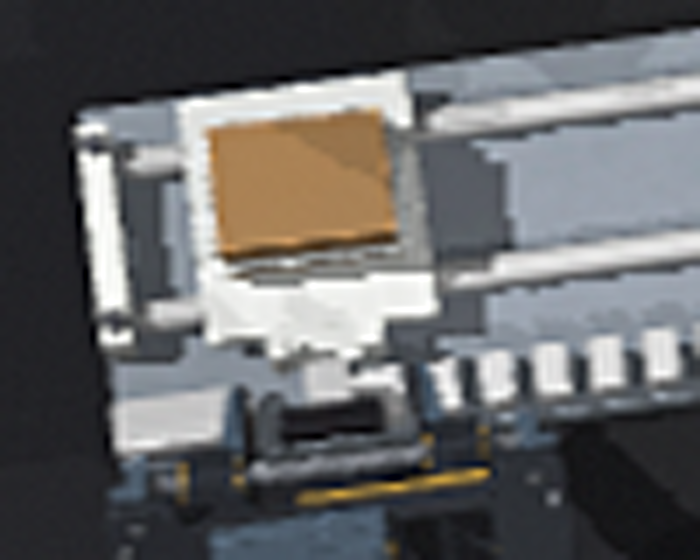

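Request:
arm_command --series '[0, 0, 0, 0, 0, 0, 0, 0, 0, 0, 0, 0, 0, 0, 0, 0, 0, 0, 0, 0, 0, 0, 0, 0, 0, 0, 0, 0, 0, 0, 0, 0, 0, 0, 0, 0]' --hand 0.3 --newtons 45

```text
time_s: 21.0
ee_pos: [518.0, 131.5, 85.0]
ee_rot: [-179.9, -43.9, 6.0]
force: [-3.3, -0.5, 3.7]
gripper_width: 43.5
```

Request:
arm_command --series '[0, 0, 0.0095, 0, 0, 0, 0, 0, 0.0095, 0, 0, 0, 0, 0, 0.0095, 0, 0, 0, 0, 0, 0.0095, 0, 0, 0, 0, 0, 0.0095, 0, 0, 0, 0, 0, 0, 0, 0, 0, 0, 0, 0, 0, 0, 0]'

```text
time_s: 21.58
ee_pos: [518.0, 131.5, 102.7]
ee_rot: [-179.9, -43.7, 6.0]
force: [8.0, 1.0, -11.9]
gripper_width: 43.5
```

```bash
python3 - <<'E'
from plan import *
c=grab_frame('scene'); save(c,'m5.png',(310,150,410,230),7)
s=env.state();print(s['time_s'],s['ee_pos'],s['ee_rot'],s['qpos'].round(1),s['force'],s['gripper_width'])
p0=s['ee_pos'];R0=Ro.from_euler('xyz',s['ee_rot'],degrees=True).as_matrix()
xb,yb=frame(6)
row=np.r_[-yb*227/40/400,0,0,0].round(4); Q,pp,_=sim(s['qpos'],p0,R0,[row]*40); print(row,pp,Q[-1].round(1),np.abs(np.diff(Q,axis=0)).max(0).round(1)*12)
E
```

```text
21.6333 [517.9807393  131.46178882 102.60287206] [-179.9147502   -43.73804809    6.02154981] [  17.9   13.4  138.2  209.3   16.8 -109.6] [  8.06180902   0.72154702 -11.20356981] 43.77000881447036
[ 0.0015 -0.0141 -0.      0.      0.      0.    ] [541.9807393  -94.13821118 102.60287206] [-22.3  15.  135.1 117.1  21.7 -50.1] [13.2  2.4  3.6 32.4  3.6 21.6]
```

View pics/m5.png

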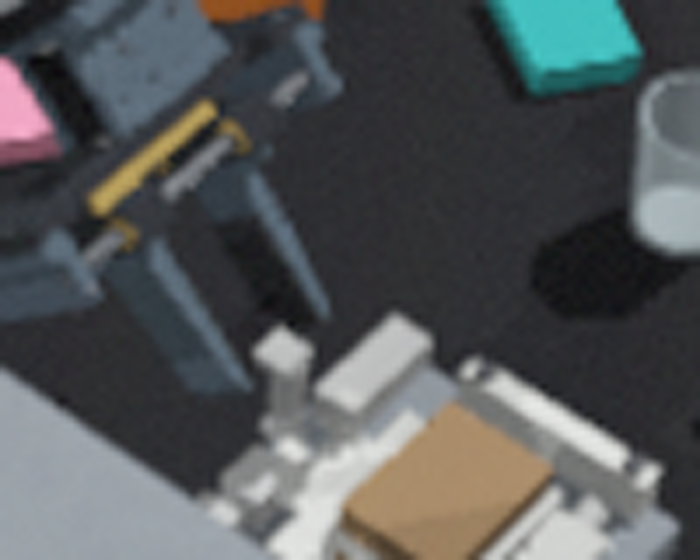

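Request:
arm_command --series '[0.002, -0.004, 0, 0, 0, 0, 0.002, -0.009, 0, 0, 0, 0, 0.0015, -0.0141, 0, 0, 0, 0, 0.0015, -0.0141, 0, 0, 0, 0, 0.0015, -0.0141, 0, 0, 0, 0, 0.0015, -0.0141, 0, 0, 0, 0, 0.0015, -0.0141, 0, 0, 0, 0, 0.0015, -0.0141, 0, 0, 0, 0, 0.0015, -0.0141, 0, 0, 0, 0, 0.0015, -0.0141, 0, 0, 0, 0]'

```text
time_s: 22.47
ee_pos: [523.6, 81.0, 101.9]
ee_rot: [-179.9, -43.6, 6.1]
force: [5.8, 3.7, -11.1]
gripper_width: 43.5
```

```bash
python3 - <<'E'
from h import *
s=env.state();print(s['time_s'],s['ee_pos'],s['ee_rot'],s['qpos'].round(1),s['force'],s['torque'],s['gripper_width'])
E
```

```text
22.4667 [523.60833808  80.98697215 101.89831079] [-179.94566713  -43.61188986    6.08993553] [  8.6  13.  139.1 186.1  15.7 -94.1] [  5.84371145   3.6868594  -11.11128523] [0.26385078 1.06689387 0.30789002] 43.53976524434557
```

Request:
arm_command --series '[0.0015, -0.0141, 0.0005, 0, 0, 0, 0.0015, -0.0141, 0.0005, 0, 0, 0, 0.0015, -0.0141, 0.0005, 0, 0, 0, 0.0015, -0.0141, 0.0005, 0, 0, 0, 0.0015, -0.0141, 0, 0, 0, 0, 0.0015, -0.0141, 0, 0, 0, 0, 0.0015, -0.0141, 0, 0, 0, 0, 0.0015, -0.0141, 0, 0, 0, 0, 0.0015, -0.0141, 0, 0, 0, 0, 0.0015, -0.0141, 0, 0, 0, 0]'

```text
time_s: 23.3
ee_pos: [529.9, 24.5, 102.9]
ee_rot: [-180.0, -43.7, 6.1]
force: [7.1, 3.5, -11.9]
gripper_width: 43.6
```

```bash
python3 - <<'E'
from h import *
c=grab_frame('scene'); save(c,'m6.png',(250,150,410,280),5)
s=env.state();print(s['time_s'],s['ee_pos'],s['ee_rot'],s['qpos'].round(1),s['force'],s['torque'],s['gripper_width'])
E
```

```text
23.35 [529.97119279  23.69755787 102.81852819] [-179.95612228  -43.64393112    6.00008642] [ -2.1  12.9 138.9 159.3  16.1 -75.9] [  7.50112337   2.11931144 -11.92232931] [-0.03062958  1.01001324  0.18178332] 43.29132838801442
```

View pics/m6.png

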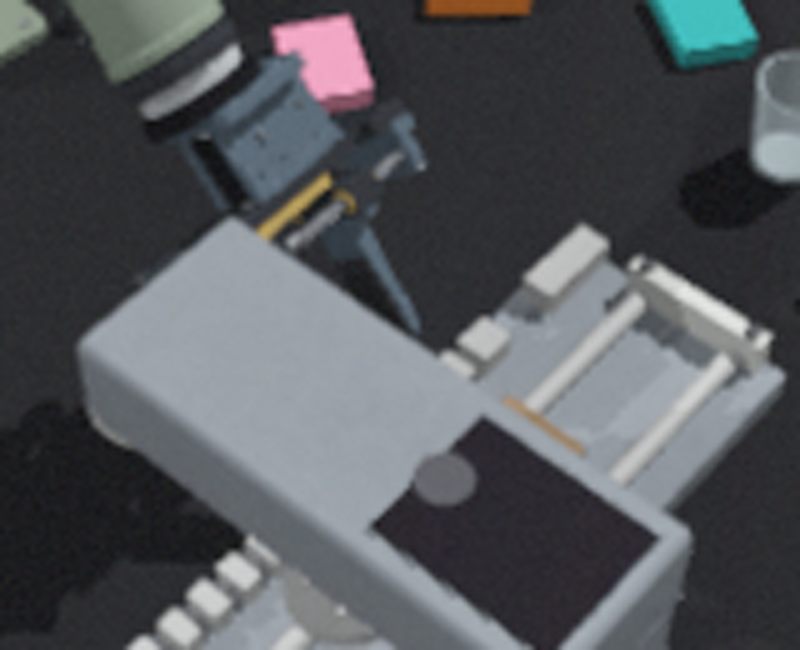

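Request:
arm_command --series '[0.0015, -0.0141, 0, 0, 0, 0, 0.0015, -0.0141, 0, 0, 0, 0, 0.0015, -0.0141, 0, 0, 0, 0, 0.0015, -0.0141, 0, 0, 0, 0, 0.0015, -0.0141, 0, 0, 0, 0, 0.0015, -0.0141, 0, 0, 0, 0, 0.0015, -0.0141, 0, 0, 0, 0, 0.0015, -0.0141, 0, 0, 0, 0, 0.0015, -0.0141, 0, 0, 0, 0, 0.0015, -0.0141, 0, 0, 0, 0]'

```text
time_s: 24.18
ee_pos: [536.1, -31.7, 103.0]
ee_rot: [-179.9, -43.7, 6.1]
force: [7.7, 3.5, -12.5]
gripper_width: 43.7
```

```bash
python3 - <<'E'
from h import *
c=grab_frame('scene'); save(c,'m7.png',(250,150,410,280),5)
d=grab_frame('top'); save(d,'m8.png',(300,110,420,210),6)
s=env.state();print(s['time_s'],s['ee_pos'],s['ee_rot'],s['qpos'].round(1),s['force'],s['torque'],s['gripper_width'])
E
```

```text
24.2833 [536.20561942 -32.64093607 102.98368742] [-179.98515009  -43.69094444    6.01447346] [-12.2  13.6 137.6 136.3  18.3 -61.2] [  8.37748722  -0.59046526 -11.21981659] [-0.22427778  0.92333767 -0.06859981] 43.11845901044724
```

View pics/m7.png

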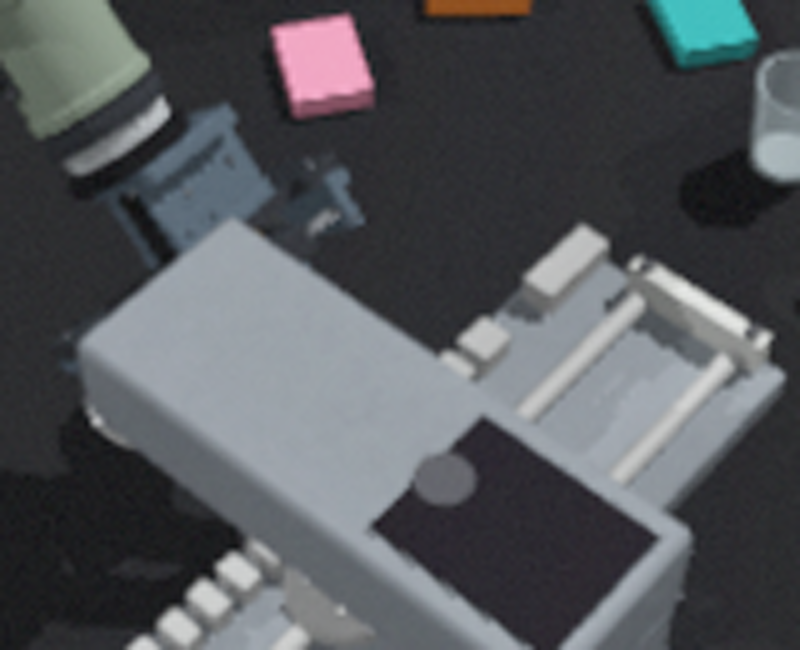

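View pics/m8.png

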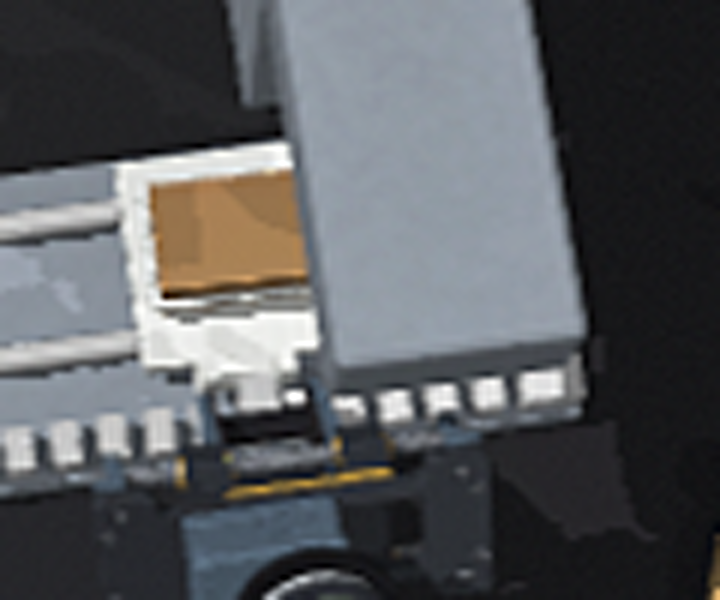

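Request:
arm_command --series '[0.0015, -0.0141, 0, 0, 0, 0, 0.0015, -0.0141, 0, 0, 0, 0, 0.0015, -0.0141, 0, 0, 0, 0, 0.0015, -0.0141, 0, 0, 0, 0, 0.0015, -0.0141, 0, 0, 0, 0, 0.0015, -0.0141, 0, 0, 0, 0, 0.0015, -0.0141, 0, 0, 0, 0, 0.0015, -0.0141, 0, 0, 0, 0, 0.0015, -0.0141, 0, 0, 0, 0, 0.0007, -0.006, 0, 0, 0, 0, 0, 0, 0, 0, 0, 0]'

```text
time_s: 25.2
ee_pos: [542.1, -85.4, 103.1]
ee_rot: [-179.9, -43.7, 6.0]
force: [7.9, 0.2, -11.8]
gripper_width: 43.5
```

```bash
python3 - <<'E'
from h import *
c=grab_frame('scene'); save(c,'m9.png',(250,150,410,280),5)
d=grab_frame('top'); save(d,'m10.png',(320,150,400,200),10)
s=env.state();print(s['time_s'],s['ee_pos'],s['ee_rot'],s['qpos'].round(1),s['force'],s['torque'],s['gripper_width'])
xb,yb=frame(6); print('travel',-(s['ee_pos']-[518,131.46,0])@yb)
for p in [(20,447),(67,442),(112,434),(160,428),(397,405),(442,398),(490,392)]:
    T=unp(d,up(p,6,300,110),40); print(T.round(1),'travel for tooth',(-(T-20*xb-[518,131.46,0])@yb).round(1))
E
```

```text
25.3 [542.04721232 -85.39802222 103.11823644] [-179.96551974  -43.73347451    6.02860037] [-20.9  14.9 135.4 119.4  21.1 -51.3] [  9.46890728  -0.15319289 -11.54237316] [-0.20539415  0.91269046 -0.02474993] 43.43141892525014
travel 218.18366943599244
[543.7  85.6  40. ] travel for tooth 48.3
[545.6  61.8  40. ] travel for tooth 72.1
[549.1  39.   40. ] travel for tooth 95.2
[551.5  14.7  40. ] travel for tooth 119.6
[ 559.9 -105.3   40. ] travel for tooth 239.9
[ 562.9 -128.3   40. ] travel for tooth 263.0
[ 565.3 -152.7   40. ] travel for tooth 287.5
```

View pics/m10.png

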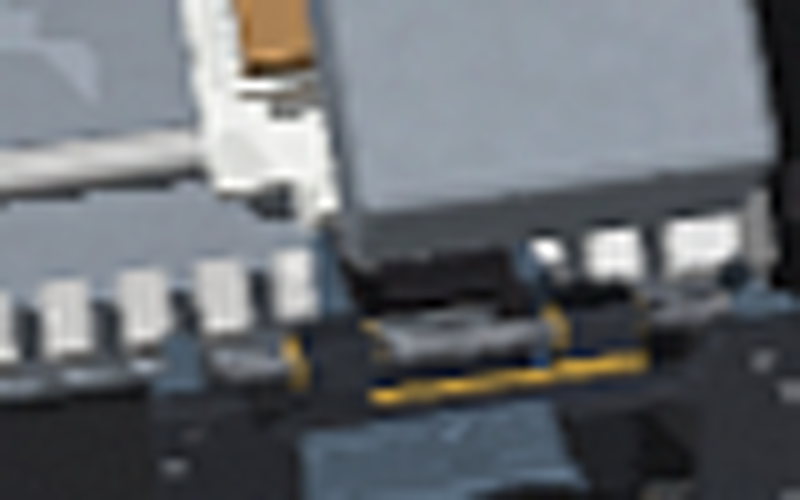

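View pics/m9.png

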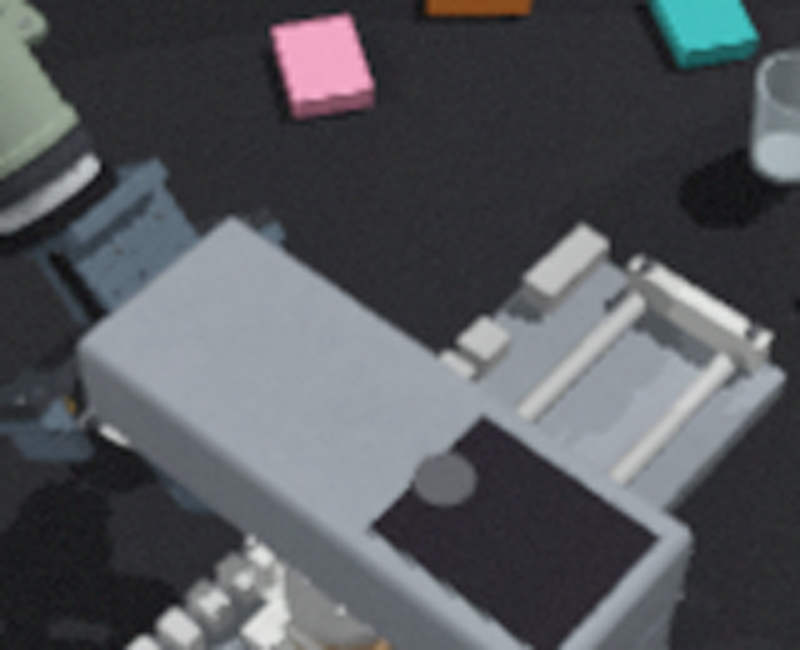

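Request:
arm_command --series '[0.0005, -0.0045, 0, 0, 0, 0, 0.0005, -0.0045, 0, 0, 0, 0, 0.0004, -0.0042, 0, 0, 0, 0, 0, 0, -0.004, 0, 0, 0, 0, 0, -0.005, 0, 0, 0, 0, 0, -0.005, 0, 0, 0, 0, 0, -0.004, 0, 0, 0, 0, 0, 0, 0, 0, 0, 0, 0, 0, 0, 0, 0]'

```text
time_s: 26.05
ee_pos: [542.6, -90.1, 96.6]
ee_rot: [-179.9, -43.8, 6.1]
force: [5.9, 1.8, -9.6]
gripper_width: 43.4
```

Request:
arm_command --series '[0, 0, -0.0025, 0, 0, 0, 0, 0, 0, 0, 0, 0]'

```text
time_s: 26.22
ee_pos: [542.6, -90.1, 96.2]
ee_rot: [-179.9, -43.9, 6.0]
force: [3.2, 1.2, -3.4]
gripper_width: 43.5
```

Request:
arm_command --series '[0, 0, -0.0018, 0, 0, 0, 0.0002, -0.0018, 0, 0, 0, 0, 0.0002, -0.0018, 0, 0, 0, 0, 0.0002, -0.0018, 0, 0, 0, 0, 0.0002, -0.0018, 0, 0, 0, 0, 0, 0, 0, 0, 0, 0]'

```text
time_s: 26.72
ee_pos: [542.9, -92.9, 94.7]
ee_rot: [-179.9, -43.8, 6.1]
force: [6.9, 2.2, -9.5]
gripper_width: 43.2
```

Request:
arm_command --series '[0, 0, -0.005, 0, 0, 0, 0, 0, -0.005, 0, 0, 0, 0, 0, 0, 0, 0, 0]'

```text
time_s: 26.97
ee_pos: [542.9, -92.9, 90.5]
ee_rot: [-179.9, -43.8, 6.0]
force: [5.7, 1.7, -10.4]
gripper_width: 43.5
```

Pin is inside the notch (bar z 90.5, well below tooth-top height 96.4). I'll lower it the rest of the way.

Request:
arm_command --series '[0, 0, -0.005, 0, 0, 0, 0, 0, -0.004, 0, 0, 0, 0, 0, -0.004, 0, 0, 0, 0, 0, 0, 0, 0, 0]'

```text
time_s: 27.3
ee_pos: [542.9, -92.9, 85.4]
ee_rot: [-179.9, -43.8, 6.0]
force: [5.5, 2.0, -9.5]
gripper_width: 43.5
```

Request:
arm_command --series '[0, 0, -0.0018, 0, 0, 0, 0, 0, 0, 0, 0, 0]'

```text
time_s: 27.47
ee_pos: [542.9, -92.9, 85.2]
ee_rot: [-179.9, -43.9, 6.0]
force: [5.1, 2.2, -7.8]
gripper_width: 43.2
```

Request:
arm_command --series '[0, 0, 0, 0, 0, 0, 0, 0, 0, 0, 0, 0, 0, 0, 0, 0, 0, 0, 0, 0, 0, 0, 0, 0, 0, 0, 0, 0, 0, 0]' --hand 0.62

```text
time_s: 27.88
ee_pos: [543.2, -93.2, 86.0]
ee_rot: [-179.9, -43.9, 6.0]
force: [-0.8, 0.0, -1.4]
gripper_width: 56.5
```

```bash
python3 - <<'E'
from plan import *
s=env.state();print(s['time_s'],s['ee_pos'],s['ee_rot'],s['qpos'].round(1),s['force'],s['gripper_width'])
p0=s['ee_pos'];R0=Ro.from_euler('xyz',s['ee_rot'],degrees=True).as_matrix()
row=np.r_[-R0[:,2]*15/400,0,0,0].round(4);print(row)
Q,pp,_=sim(s['qpos'],p0,R0,[row]*10);print(pp,Q[-1].round(1),np.abs(np.diff(Q,axis=0)).max(0).round(1)*12)
E
```

```text
27.8833 [543.15125693 -93.21254151  86.0253436 ] [-179.94914686  -43.94981968    6.02636478] [-22.1  17.5 136.2 125.   23.6 -58.4] [-0.77806421  0.00159807 -1.38405023] 56.518005648549405
[-0.0259 -0.0028  0.027   0.      0.      0.    ]
[ 439.55125693 -104.41254151  194.0253436 ] [-33.4  -3.5 136.6  70.1  28.   -8.3] [18.  25.2  6.  73.2 20.4 68.4]
```

Request:
arm_command --series '[-0.0086, -0.0009, 0.009, 0, 0, 0, -0.0173, -0.0019, 0.018, 0, 0, 0, -0.0259, -0.0028, 0.027, 0, 0, 0, -0.0259, -0.0028, 0.027, 0, 0, 0, -0.0259, -0.0028, 0.027, 0, 0, 0, -0.0259, -0.0028, 0.027, 0, 0, 0, -0.0259, -0.0028, 0.027, 0, 0, 0, -0.0259, -0.0028, 0.027, 0, 0, 0, 0, 0, 0, 0, 0, 0, 0, 0, 0, 0, 0, 0]'

```text
time_s: 28.72
ee_pos: [470.5, -101.2, 162.1]
ee_rot: [180.0, -44.0, 6.1]
force: [0.4, -0.5, 0.3]
gripper_width: 56.5
```

```bash
python3 - <<'E'
from h import *
import pickle
c=grab_frame('scene'); save(c,'n1.png',(240,150,400,280),5);pickle.dump(c,open('scene3.pkl','wb'))
d=grab_frame('top'); save(d,'n2.png',(300,110,420,210),6);pickle.dump(d,open('top3.pkl','wb'))
s=env.state();print(s['time_s'],s['ee_pos'],s['force'])
im=cv2.resize(c['frame'][225:325,265:345,::-1],None,fx=6,fy=6,interpolation=cv2.INTER_CUBIC);cv2.imwrite('pics/n3.png',im)
E
```

```text
28.8167 [ 470.67000936 -100.85910486  160.99746244] [-0.76095971 -0.30373002  0.53867614]
```

View pics/n1.png

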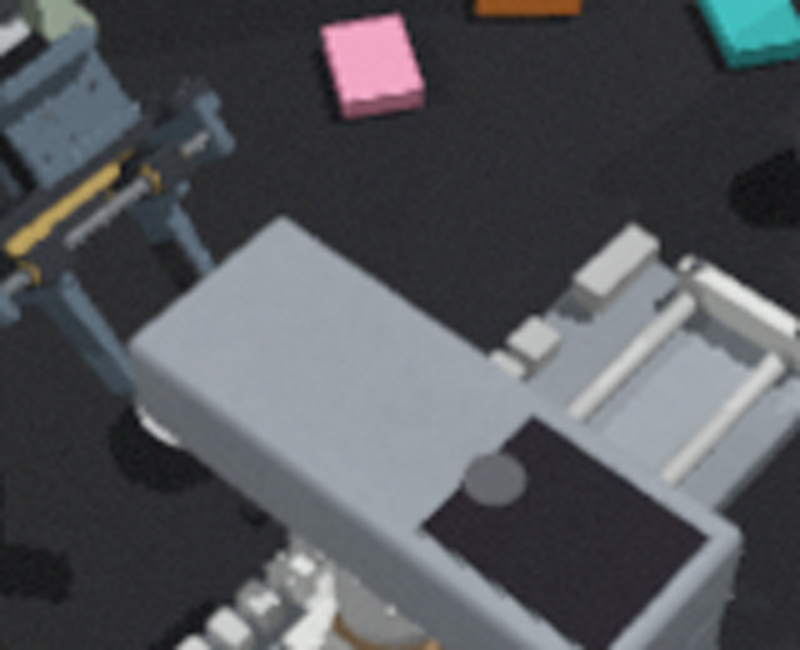

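View pics/n2.png

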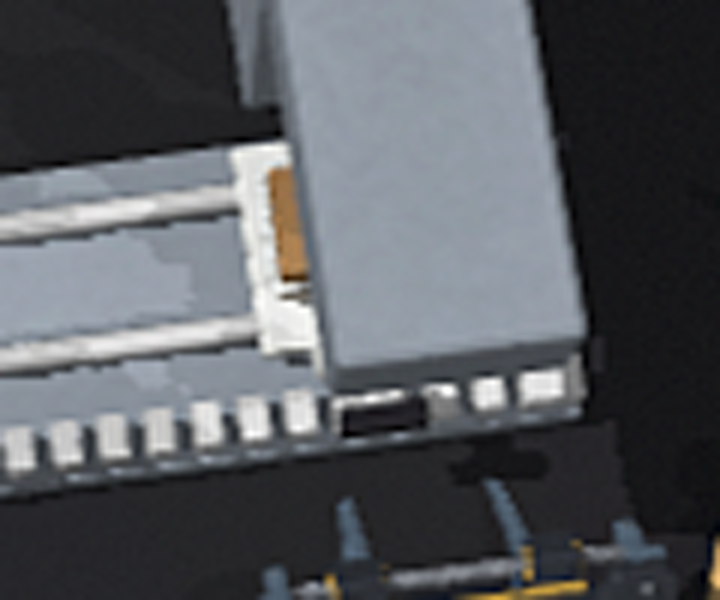

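View pics/n3.png

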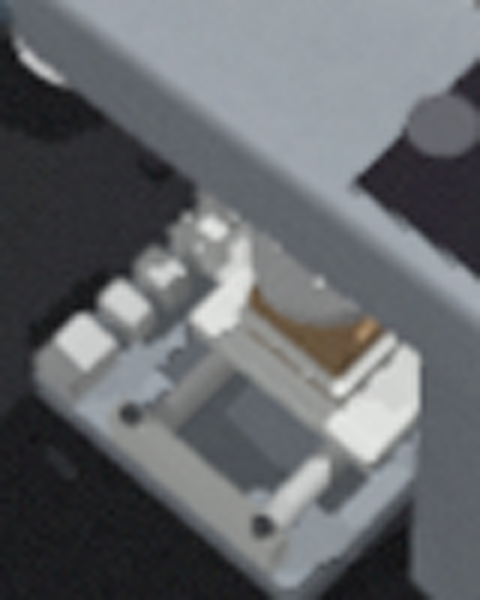

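```bash
python3 - <<'E'
from h import *
import pickle
c=pickle.load(open('scene3.pkl','rb'));d=pickle.load(open('top3.pkl','rb'))
xb,yb=frame(6);B=np.array([623,142.5,0]);z=np.array([0,0,1.])
for cam,b,s,n in((c,(275,235,345,315),8,'s'),(d,(325,55,415,200),4,'t')):
    im=cv2.resize(cam['frame'][b[1]:b[3],b[0]:b[2],::-1],None,fx=s,fy=s,interpolation=cv2.INTER_CUBIC)
    ox,oy=b[0],b[1]
    C=B-226*yb
    draw(im,cam,rect(C+87*z,xb,yb,56,76),s,ox,oy,(0,255,0))
    draw(im,cam,rect(C+69*z,xb,yb,64,84),s,ox,oy,(255,255,0))
    draw(im,cam,rect(C+47*z,xb,yb,110,100),s,ox,oy,(255,0,255))
    for f,col in((-233,(255,0,0)),(-239,(0,0,255)),(-245,(0,255,255))):
        F=B+f*yb
        draw(im,cam,[F+115*z+34*(np.cos(a)*xb+np.sin(a)*yb) for a in np.linspace(0,6.28,60)],s,ox,oy,col)
        draw(im,cam,[F-125*xb+s_*55*yb+275*z for s_ in(1,-1)]+[F+90*xb+s_*55*yb+275*z for s_ in(-1,1)],s,ox,oy,col)
    cv2.imwrite(f'pics/q_{n}.png',im)
E
```

```text
(no output)
```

View pics/q_s.png

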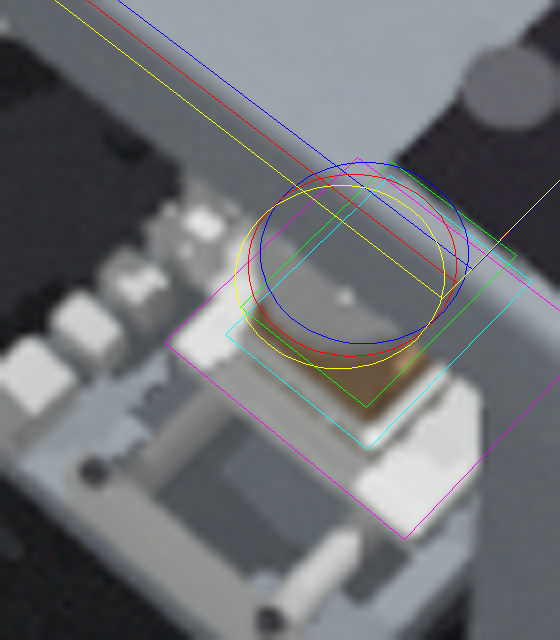

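View pics/q_t.png

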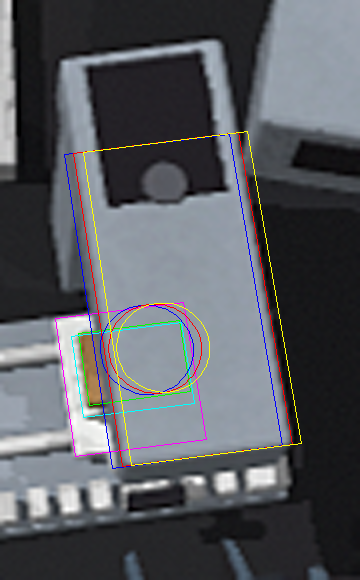

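```bash
python3 - <<'E'
from h import *
import pickle
c=pickle.load(open('scene3.pkl','rb'));save(c,'r1.png',(295,250,345,310),13)
from h import *
xb,yb=frame(6);B=np.array([623,142.5,0]);z=np.array([0,0,1.])
# where do pixel pts fall?
E
```

```text
(no output)
```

View pics/r1.png

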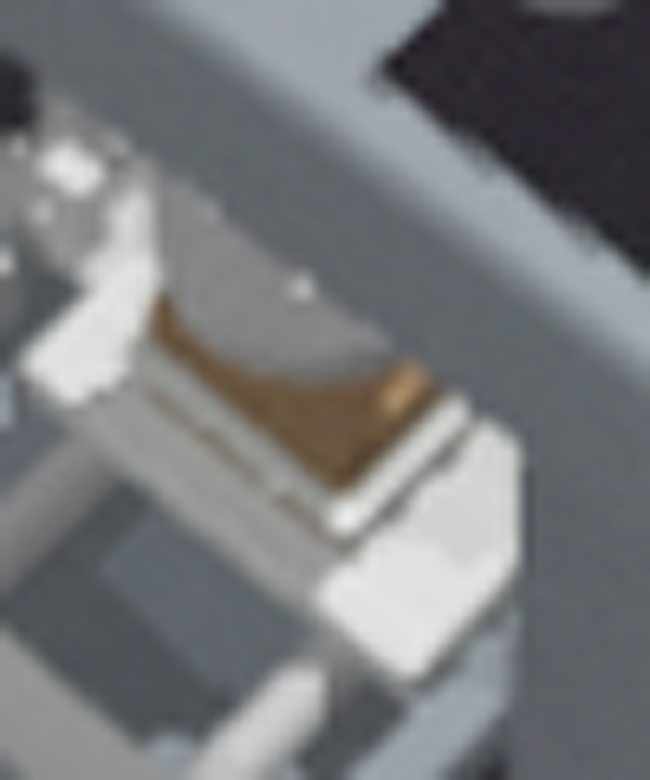

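```bash
python3 - <<'E'
from h import *
import pickle
from scipy.optimize import least_squares
c=pickle.load(open('scene3.pkl','rb'));c0=pickle.load(open('scene0.pkl','rb'));c1=pickle.load(open('scene1.pkl','rb'))
xb,yb=frame(6)
B=np.array([624.8,141.9,0]) # bed as the scene camera sees it
f=lambda p,z:unp(c,up(p,13,295,250),z)
r=lambda X:((X-B)@xb).round(1).item(),
def L(X): return round(float((X-B)@xb),1),round(float((X-B)@yb),1)
print('plate',L(f((410,680),47)),'minus(55,-50)')
print('sheet',L(f((340,530),69)),'minus(32,-42)')
print('slab',L(f((335,490),69)),'minus(28,-38)')
print('plate left corner',L(f((25,360),47)),f((75,400),47)@xb)
arc=[f(p,115) for p in((165,310),(220,360),(255,375),(290,382),(330,380),(360,370))]
A=np.array([L(X) for X in arc]);print(A)
print('foot free',least_squares(lambda v:np.hypot(*(A-v).T)-34,[0,-239]).x)
print('foot x=0 (y only)',least_squares(lambda v:np.hypot(A[:,0],A[:,1]-v[0])-34,[-239]).x)
# plate corner in scene at start g4 (1) : lower corner (345,610) scale9 off 340,180
print('plate start',L(unp(c1,up((345,612),9,340,180),47)))
E
```

```text
plate (55.2, -273.1) minus(55,-50)
sheet (30.0, -266.0) minus(32,-42)
slab (23.3, -260.0) minus(28,-38)
plate left corner (-54.0, -272.3) 596.6870050033293
[[ -11.7 -270.7]
 [   4.  -271.7]
 [  11.4 -269.6]
 [  17.6 -266.2]
 [  23.2 -260.6]
 [  26.1 -255.1]]
foot free [  -2.67759119 -238.3390145 ]
foot x=0 (y only) [-237.27383765]
plate start (55.6, -45.7)
```

```bash
python3 - <<'E'
from h import *
import pickle
a=pickle.load(open('top0.pkl','rb'))['frame'].astype(int);d=pickle.load(open('top3.pkl','rb'))
save(d,'t_end.png')
# bystander shift check
for n,(x,y) in dict(bowl=(352,222),beaker=(198,184),bottle=(197,152),weight=(434,195),brush=(418,222),carton=(457,153)).items():
    t=a[y-14:y+15,x-14:x+15].astype(np.uint8); r=d['frame'][y-24:y+25,x-24:x+25]
    m=cv2.matchTemplate(r,t,cv2.TM_CCOEFF_NORMED); _,v,_,l=cv2.minMaxLoc(m); print(n,round(v,2),(l[0]-10,l[1]-10))
E
```

```text
bowl 0.25 (10, -5)
beaker 1.0 (0, 0)
bottle 1.0 (0, 0)
weight 1.0 (0, 0)
brush 0.87 (0, 0)
carton 1.0 (0, 0)
```

View pics/t_end.png

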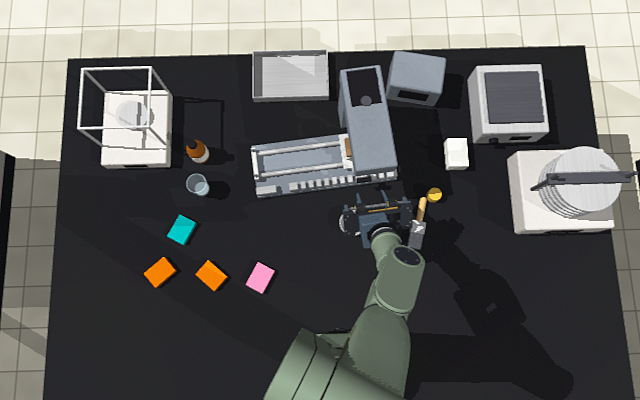

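```bash
python3 - <<'E'
from h import *
print(env.job_done()); s=env.state(); print(s['time_s'],s['force'])
E
```

```text
the job is handed in; nothing more can be done
None
the job is handed in; nothing more can be done
```

I handed the job in at about 29 s of the 72 s allowed; no verdict is reported. The sheet and then the loose slab are on the lower slab. I held the bar about 18 mm up with the gripper leaning 44°, slid the carriage about 226 mm and let the pin into a notch under the foot.

- **Stack:** in the camera overlays, the sheet and slab sat within about 2 mm of centred and square. After the slide, the part of the stack still visible under the head looked undisturbed.
- **Pin:** on the tooth top the tool read 96.4 mm high. It then sank to 85.2 mm, about 0.8 mm from fully down, and I opened the fingers so the spring could finish. After release the force was near zero and the gripper was clear.
- **Which notch is nearest:** this one is a near tie. I put the foot at 237 to 240 mm of travel, with notches about 12 mm either side. My estimates gave 11 to 15 mm for the notch used and 9 to 13 mm for the next one. The notch used should be inside the 18 mm limit, but I can't be sure it is the nearer of the two.
- **Bystanders:** beaker, bottle, weight and carton showed no movement. The brush matched in place but was partly shadowed. The bowl check failed because the gripper hid it; its visible edge was where it had been.
- **Press:** I felt no unexpected force near the press at any reading.

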